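Switch off the bench scale and put it away under the shelf

ROBOT

A 7-joint arm with a two-finger parallel gripper is mounted at the origin on the work surface. World frame = base frame: x ahead of the robot, y to its left, z up, the work surface at z = 0. Lengths are in mm, angles in degrees, forces in N, time in s.
With the tool pointing down it reaches from about 425 to 950 mm from the base axis. Payload 16.7 kg.
Tool frame: the origin (TCP) lies between the finger pads; the fingertips stand 8 mm ahead of it and the grasp point (between the pads) lies 11 mm behind it (bot.tip_reach is the distance from the TCP to the fingertips, in mm); z points along the fingers, y is the line along which they close (so a half turn about z gives the same grasp; the last joint's range is limited). The gripper opens to 94 mm and grips with 3 to 60 N. Pads are 16 mm wide; open, the fingers measure 119 mm over their backs; the gripper's body (75 mm by 177 mm) begins 78 mm behind the grasp point.
Start: joints at [61.278, 24.414, 4.234, 92.017, -1.954, 63.644, -3.845], TCP at [232.564, -633.631, 213.467] pointing down, gripper open.
Joint ranges: [-163.25, 163.25], [-28.42, 122.38], [-70.27, 78.77], [12.13, 141.07], [-58.53, 238.53], [9.26, 117.41], [-156.51, 156.51]. Speed limits (degrees/s): [108.29, 108.29, 136.94, 136.94, 172.46, 172.46, 172.46].

INTERFACE

Orientations are given as [roll, pitch, yaw] about the fixed x, y, z axes, in that order (R = Rz(yaw) Ry(pitch) Rx(roll)).
In Python, from cell import bot gives the robot as it stands. The module is installed in compiled form; this text tells all that it offers.
- The arm moves only by the tool step_arm, never from a script. Its argument "steps" is one flat list of numbers, 5 for each row, row after row: the shift along the tool's x, y, z in mm, then the turn about the tool's z in rad, then the opening, from 0 (shut) to 1 (fully open). A call has 1 to 12 rows; each row shifts and turns the commanded pose from where the row before left it, along the tool's axes as they then stand; what a row does not reach is not made up. A row lasts 1/8 s, in which the tool goes at most 62.5 mm and 10.7 degrees, less where a joint would pass 70% of its speed; a pose out of reach is approached as far as the arm can. A call is refused whole if a number of a shift passes 62.5 or a number of a turn 0.188, either way. A call with a gripper value outside its range is refused whole. The fingers move at their own pace and stop on an object; the grip force is fixed at half the most. Time passes only in rows, so rows that do not move let the fingers close. It gives the time, the measured TCP pose, the force, the opening and the grip force at its end, in the units of the state.
- bot.observe(): the state, without advancing time (a new reading comes with each control period).
- bot.get_image(name): name is "scene" or "top" or "wrist"; returns the picture (400x640x3 uint8, red, green, blue); there is no depth.
- bot.calibration(name): a dict with "mtx" (3x3 intrinsics, pixels), "T" (4x4, takes a point from camera to world coordinates); the wrist camera has in their place "T_tool_cam" (4x4, takes a point from camera to tool coordinates, whose origin is the TCP and whose axes are the flange's). Camera axes: x right, y down, z forward; pixel columns grow to the right and rows downward; lengths in mm; the calibration is good to about 2 mm. A picture is of the moment at which its call begins: read the wrist's pose just before it. calibration takes no time and is no camera call.
- bot.hand_in(): hands the job in; it is judged then, once.
Trained networks look in the newest picture that a camera, given by its name, has taken for a name from the list of things; names that differ only in an ending like _2 or _b are one class to them, and where a whole thing is asked for, a point or a joint stands for the part that bears it (a point fixed in the world has none). Each returns a list of dicts, best first, with "confidence" (0 to 1); they miss things now and then, are a little off and sometimes report something else, mostly with a low value. They report only what shows in the picture. A call takes as long as a camera call. They do not tell look-alikes from the thing itself.
- bot.cut_out(camera, name): "mask" (400x640 bool, what is visible of it) and "bbox" ([left, top, right, bottom] as shares, 0 to 1, of the picture: columns of its width, rows of its height, round what is visible of it).
- bot.tip_of(camera, name): "point" ([column, row] as shares, 0 to 1, of the picture: columns of its width, rows of its height: a listed point, or the origin of a listed thing).
The state is a dict: "t": time; "joints": joint angles; "joint_velocities": joint speeds; "effort": joint torques, N m; "ee_pos": TCP position; "tool_rot": TCP orientation; "force": force on the tool from outside, world axes, zero at the start; "wrist_torque": the same for the moment, N m; "grip_width": finger opening in mm; "grasp_force": force on a finger pad.
Only numpy, scipy, OpenCV 4.12 (cv2) and the standard library are available. Lean on these libraries where they do the work, as an engineer would, in place of code of your own. Each camera call takes 0.05 s, during which the arm holds its last target. There are 200 camera calls.

TASK

The weighing is done: lift the tin off the scale and stand it gently, upright, in the free part of the car-care tote. Then switch the scale off by pressing its round key firmly, but not hard, and holding it for about a second, leaving the oblong tare key alone. Last, push the scale straight in under the shelf, square to it and in the middle of the gap, until its front is about 4 cm behind the shelf's front edge; do not knock the shelf, and leave the goods under it and in the tote standing where they are.

Things in the scene. Friction and masses are not known exactly. Their poses are not given: they have to be found in the camera images.
- scale: Compact grey bench scale, loose, about 0.9 kg, 180 deep (x) x 150 wide (y) x 62 high. Origin: centre of its footprint, at bench level; x runs from its front (towards the robot) to its back, z up. Behind the front face a key panel slopes up 22 degrees, from 30 high at x = -90 to 52 high at x = -35; the rest carries a steel pan, 122 x 144, centred at x = 27, top 62 high.
- scale_front (a point): Middle of the scale's upright front face (150 wide, 30 high, at scale x = -90), 15 above the bench; axes as the scale's. Pushed here, the scale slides on its rubber feet under 4 to 12 N.
- key_off: The off key: a round membrane key, 25 across, on the sloping panel at its right-hand end seen from the robot (scale x = -64, y = -52, 44 high). Origin: centre of its top, 3 proud of the panel; z is the panel's outward normal, tipped 22 degrees from vertical towards the scale's front. It gives 1.5 under 5 N, then is solid; it registers from 4 N held half a second; over 30 N ruins it.
- key_tare: Oblong membrane key, 28 wide x 16, the same way at the panel's left-hand end (scale y = +52): the tare key, to be left alone. Origin and axes as for the round key.
- tin: Capped round metal tin with a paper band, 58 across, 110 high, 0.3 to 0.55 kg, standing on the scale's pan at the start. Origin: centre of its underside, z up. With the tin on it the scale is too tall for the shelf.
- tote: Low open tote of clear plastic with a rim, fixed, outside 240 (x) x 180 (y) x 55 high, walls and floor 4 thick. It is on the left or the right of the scale. Origin: centre of its underside, z up. Two bottles stand in its -x end (around x = -75); the part from x = -40 to +116 is free.
- shelf: Low grey steel shelf on posts, fixed, open in front, 620 wide, 260 deep. Origin: on the bench, below the middle of its front edge; x points in under it, y along the edge, z up. The lip along its edges has its underside 160 above the bench; deck top 195; low stock (to 50 high) stands on the deck from x = 130 back. Between the goods under it the bench is free from y = -140 to +145.
- tool_case: Shut black tool case, fixed, 220 x 180 x 78 high, on the other side of the scale from the tote. Origin: centre of its underside.
- wax_bottle: Bottle with a narrow neck, 50 across, 130 high, standing in the tote. Origin: centre of its underside.
- polish_bottle: Bottle with a narrow neck, 48 across, 105 high, standing in the tote. Origin: centre of its underside.
- carton: Cardboard carton, 130 x 90 x 110 high, under the shelf to the left of the gap. Origin: centre of its underside.
- oil_bottle: Black bottle, 68 across, 150 high, under the shelf to the right of the gap. Origin: centre of its underside.
- spray_can: Spray can, 52 across, 145 high, under the shelf at the far right. Origin: centre of its underside.
Things that resemble listed ones, but are neither listed nor needed, are in the scene too. What is shaped like the tin but orange, purple or red is not meant.

How it is judged:
By the outcome, as a careful person would: the job done as asked, in the order asked, and still so for the second after the job is handed in, with the robot touching nothing.
It also fails if it takes over 72 s, if anything falls off the work surface, if the arm or the gripper's body presses on something with over 40 N, if the wrist force passes 120 N, or if a joint passes its speed limit or range.

## Working session

There is one attempt and no reset: what is moved stays moved. The work goes in short steps, Python scripts to look and compute and a tool call to move; the robot and the scene stay as the last step left them, time stands still between calls to the robot, and variables do not carry over. Pictures are saved under pics/ and viewed, at most 10 in all, crops included, and the job is handed in when it is done.

Besides the shell and the picture viewer there is one more tool, called after "Call:" by a JSON object that holds its "name" and its "arguments", one argument or row to a line. step_arm: Moves the arm, as the interface text tells. Its arguments: {"type":"object","properties":{"steps":{"type":"array"}},"required":["steps"]}

```bash
mkdir -p pics; cat > h.py <<'E'
import numpy as np, cv2
from cell import bot
from scipy.spatial.transform import Rotation as R
def cam(name):
    c=bot.calibration(name); K=np.array(c["mtx"])
    if "T" in c: return K,np.array(c["T"])
    s=bot.observe(); T=np.eye(4); T[:3,:3]=R.from_euler("xyz",s["tool_rot"],degrees=True).as_matrix(); T[:3,3]=s["ee_pos"]
    return K,T@np.array(c["T_tool_cam"])
def ray(KT,uv):
    K,T=KT; d=T[:3,:3]@np.linalg.inv(K)@np.array([uv[0],uv[1],1.]); return T[:3,3],d/np.linalg.norm(d)
def atz(KT,uv,z):
    o,d=ray(KT,uv); return o+d*(z-o[2])/d[2]
def tri(rays):
    A=np.zeros((3,3));b=np.zeros(3)
    for o,d in rays:
        P=np.eye(3)-np.outer(d,d);A+=P;b+=P@o
    p=np.linalg.solve(A,b); return p,[round(float(np.linalg.norm((np.eye(3)-np.outer(d,d))@(p-o))),1) for o,d in rays]
def proj(KT,p):
    K,T=KT; q=K@(np.linalg.inv(T)@np.append(p,1))[:3]; return q[:2]/q[2]
def shot(name,f=None):
    KT=cam(name); im=bot.get_image(name)
    if f: cv2.imwrite("pics/"+f,im[:,:,::-1])
    return KT,im
E
python3 - <<'E'
from h import *
np.set_printoptions(precision=1,suppress=True)
C={}
for n in("scene","top"):
    C[n],im=shot(n,n+"0.png")
    print(n,C[n][1][:3,3],C[n][1][:3,2])
a=[cv2.imread(f"pics/{n}0.png") for n in("scene","top")]
names="scale scale_front key_off key_tare tin tote shelf tool_case wax_bottle polish_bottle carton oil_bottle".split()
for n in names:
    rs=[]
    for c in C:
        for q in bot.tip_of(c,n)[:3]:
            uv=np.array(q["point"])*[640,400]; print(n,c,round(q["confidence"],2),uv,atz(C[c],uv,{'key_off':44,'key_tare':44,'tin':62,'scale_front':15}.get(n,0)))
print(bot.observe())
E
```

```text
scene [ 257.5 -828.7 1076.4] [ 0.2  0.6 -0.7]
top [ 374.5  -22.4 1467.1] [ 0.1  0.  -1. ]
scale scene 0.57 [327.5 233.1] [563.5 -29.8   0. ]
scale scene 0.47 [339.7 349.1] [ 467.7 -347.3    0. ]
scale top 0.87 [338.8 205.7] [557.8 -49.4   0. ]
scale_front scene 0.61 [299.2 240.5] [482.3 -36.4  15. ]
scale_front top 0.93 [335.5 228.5] [479.3 -38.7  15. ]
key_off scene 0.64 [308.9 249.7] [489.  -94.1  44. ]
key_off top 0.44 [349.6 223.9] [492.9 -84.4  44. ]
key_off top 0.35 [446.4 253.4] [ 401.5 -396.3   44. ]
key_tare scene 0.55 [301.3 218.8] [505.1   7.3  44. ]
key_tare top 0.52 [323.3 220.3] [503.5   1.6  44. ]
tin scene 0.96 [261.4 203. ] [421.2  83.3  62. ]
tin scene 0.86 [324.8 217.6] [558.1 -26.   62. ]
tin scene 0.86 [300.9 193.7] [529.3  75.9  62. ]
tin top 0.86 [285.8 209.1] [537.  123.5  62. ]
tin top 0.78 [281.7 239.3] [439.  134.2  62. ]
tin top 0.69 [356.1 256.3] [ 388.1 -104.7   62. ]
tote scene 0.78 [339.9 345.7] [ 471.2 -339.8    0. ]
tote scene 0.23 [246.7 149.7] [452.8 368.    0. ]
tote top 0.89 [427.1 233.8] [ 466.5 -345.2    0. ]
tote top 0.56 [416.8 260.7] [ 377.1
[... 359 characters left out ...]
ish_bottle top 0.68 [446.  253.5] [ 401.9 -406.6    0. ]
carton scene 0.75 [355.5 165.4] [735.7 178.7   0. ]
carton scene 0.38 [295.6 347.8] [ 377.2 -307.9    0. ]
carton top 0.68 [277.3 156.2] [727.4 164.2   0. ]
oil_bottle scene 0.68 [427.1 267.3] [ 755.2 -224.8    0. ]
{'t': 1.3, 'joints': array([61.3, 24.4,  4.2, 92. , -2. , 63.6, -3.8]), 'joint_velocities': array([ 0. , -0. ,  0. ,  0. , -0.1, -0. ,  0.1]), 'effort': array([  0. , -93.6,   3.7, -45.5,  -0. ,   0. ,   0. ]), 'ee_pos': array([ 232.6, -633.6,  213.5]), 'tool_rot': array([-180. ,   -0. ,   20.2]), 'force': array([-0.3, -0.1, -0.4]), 'wrist_torque': array([ 0., -0.,  0.]), 'grasp_force': 0.0, 'grip_width': 93.59071237493653}
```

View images.

View pics/scene0.png

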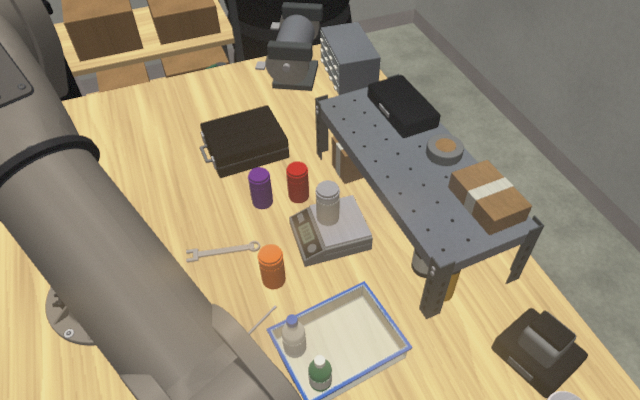

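View pics/top0.png

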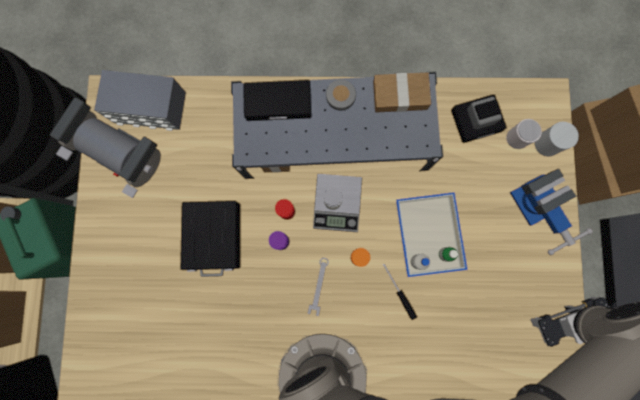

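Scene: the wanted grey tin stands on the scale (scene (327,205), top (333,197)). Its look-alikes are purple (260,188), red (298,182) and orange (271,267), and they stand on the bench. The tote is on the right, with its bottles at top (421,261) and (448,254). The scale's yaw differs from the shelf's.

```bash
python3 - <<'E'
from h import *
np.set_printoptions(precision=1,suppress=True)
C={n:cam(n) for n in("scene","top")}
S=cv2.imread("pics/scene0.png");T=cv2.imread("pics/top0.png")
a=cv2.resize(S[165:275,270:390],None,fx=4,fy=4,interpolation=cv2.INTER_CUBIC) 
b=cv2.resize(T[150:240,225:445],None,fx=3.6,fy=3.6,interpolation=cv2.INTER_CUBIC)
cv2.imwrite("pics/c1.png",a);cv2.imwrite("pics/c2.png",b)
for c in C:
  for n in("tin","shelf","scale","tote"):
    for q in bot.cut_out(c,n)[:4]:
        m=q["mask"].astype(np.uint8); 
        cn=max(cv2.findContours(m,0,1)[0],key=cv2.contourArea)
        bx=cv2.boxPoints(cv2.minAreaRect(cn))
        print(c,n,round(q["confidence"],2),m.sum(),cv2.boundingRect(cn)); 
        if c=="top" and n!="tin": print(np.array([atz(C[c],p,{"shelf":195,"scale":50,"tote":55}[n]) for p in bx])[:,:2].tolist(), bx.tolist())
E
```

```text
scene tin 0.84 960 (315, 180, 25, 46)
scene tin 0.8 851 (248, 166, 25, 43)
scene tin 0.73 1010 (257, 244, 29, 45)
scene tin 0.59 833 (286, 161, 24, 42)
scene shelf 0.64 24138 (315, 75, 229, 243)
scene scale 0.72 3602 (289, 195, 84, 71)
scene scale 0.34 8992 (267, 281, 145, 119)
scene tote 0.67 8663 (267, 282, 145, 118)
top tin 0.87 273 (351, 249, 20, 17)
top tin 0.73 344 (324, 187, 19, 23)
top tin 0.69 338 (269, 231, 22, 19)
top tin 0.53 330 (275, 199, 21, 21)
top scale 0.65 2226 (313, 174, 50, 58)
[[475.0984008147301, 36.935732441196905], [662.722027089212, 26.773303336756282], [653.273830920551, -125.01152105214014], [466.3398216497667, -112.0633392404822]] [[312.3045349121094, 228.73605346679688], [316.3502502441406, 172.09646606445312], [362.2588806152344, 175.37564086914062], [358.2131652832031, 232.01522827148438]]
top tote 0.87 4254 (397, 193, 70, 84)
[[575.2040088257107, -229.410830197633], [606.2755699395069, -428.7686454144233], [352.9324811361779, -456.7888537370717], [322.8348632762668, -262.58998302670665]] [[394.4199523925781, 198.9399871826172], [455.5999450683594, 190.1999969482422], [466.8599548339844, 269.02001953125], [405.6799621582031, 277.760009765625]]
```

View pics/c1.png

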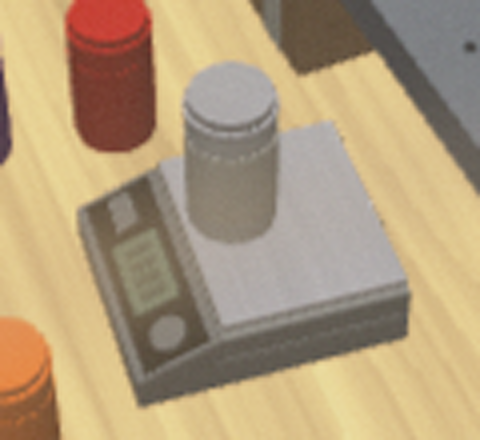

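View pics/c2.png

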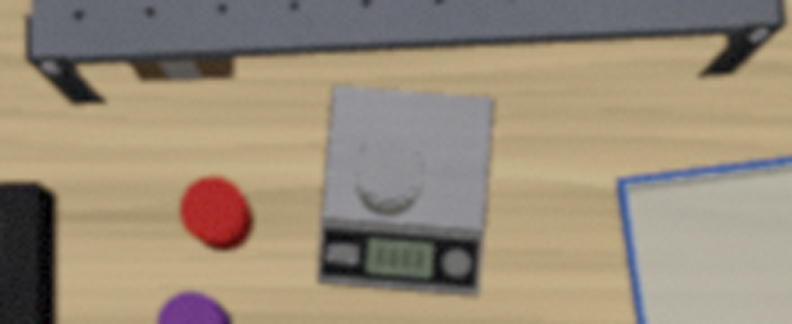

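```bash
python3 - <<'E'
from h import *
np.set_printoptions(precision=1,suppress=True)
C={n:cam(n) for n in("scene","top")}
s=lambda x,y:(270+x/4-.4,165+y/4-.4); t=lambda x,y:(225+x/3.6-.4,150+y/3.6-.4)
def two(n,a,b): p,r=tri([ray(C["scene"],a),ray(C["top"],b)]); print(n,p,r)
two("tintop",s(231,95),t(390,178))
two("pan BL",s(335,122),t(335,87)); two("pan BR",s(408,288),t(493,97))
two("key",s(166,332),t(457,263)); two("tare",s(122,212),t(342,253))
for n,a,z in(("FL",t(320,281),30),("FR",t(478,293),30),("panBL",t(335,87),62),("panBR",t(493,97),62),("shL",t(30,60),190),("shR",t(780,24),190),("toteBL",(397,199.5),55),("toteBR",(455,193),55),("toteFR",(466,269),55),("toteFL",(408,276),55)): print(n,atz(C["top"],a,z))
for n,a,z in(("FR0",s(140,405),0),("BR62",s(408,290),62),("toteB",(363,285),55),("toteR",(410,347),55),("toteL",(269,341),55),("shL",(317,97),190),("shR",(433,264),190)): print(n,"scene",atz(C["scene"],a,z))
E
```

```text
tintop [560.3 -29.4 172.3] [4.3, 4.3]
pan BL [657.   21.7  58.5] [1.6, 1.6]
pan BR [ 647.4 -122.1   54.7] [1.0, 1.0]
key [496.5 -90.5  44.5] [0.4, 0.4]
tare [504.5  14.   41.9] [0.5, 0.5]
FL [480.1  33.9  30. ]
FR [ 471.  -110.6   30. ]
panBL [654.7  22.   62. ]
panBR [ 647.  -121.8   62. ]
shL [649.5 272.4 190. ]
shR [ 686.3 -350.4  190. ]
toteBL [ 573.5 -237.8   55. ]
toteBR [ 597.  -426.5   55. ]
toteFR [ 353.  -454.1   55. ]
toteFL [ 328.4 -270.    55. ]
FR0 scene [ 471.3 -106.3    0. ]
BR62 scene [ 642.9 -128.4   62. ]
toteB scene [ 568.  -244.3   55. ]
toteR scene [ 597.3 -422.5   55. ]
toteL scene [ 323.1 -298.6   55. ]
shL scene [661.3 294.6 190. ]
shR scene [ 682.8 -328.6  190. ]
```

Call:
{"name": "step_arm", "arguments": {
  "steps": [0,0,-10,0.118,1,0,0,-10,0.118,1,0,0,-10,0.117,1,32,-60,-5,0,1,32,-60,-5,0,1,32,-60,-5,0,1,32,-60,-5,0,1,32,-60,0,0,1,32,-60,0,0,1,32,-60,0,0,1,32,-60,0,0,1]
}}

```text
t: 3.08
ee_pos: [468.8, -191.5, 262.2]
tool_rot: [180.0, -0.0, -0.1]
force: [0.2, 0.5, 0.1]
grip_width: 93.7
grasp_force: 0.0
```

Call:
{"name": "step_arm", "arguments": {
  "steps": [20,-50,0,0,1,25,-50,0,0,1,22,-45,0,0,1,0,0,0,0,1]
}}

```text
t: 3.58
ee_pos: [536.4, -44.5, 261.8]
tool_rot: [-179.9, -0.0, 0.2]
force: [-0.8, -0.6, -0.1]
grip_width: 93.8
grasp_force: 0.0
```

```bash
python3 - <<'E'
from h import *
np.set_printoptions(precision=1,suppress=True)
W,im=shot("wrist","w1.png"); print(bot.observe()["ee_pos"],W[1][:3,3],W[1][:3,2])
for n in("tin","key_off","key_tare","scale_front"):
    for q in bot.tip_of("wrist",n)[:3]:
        uv=np.array(q["point"])*[640,400]; print(n,round(q["confidence"],2),uv,atz(W,uv,{"tin":62,"scale_front":15}.get(n,44)))
for q in bot.cut_out("wrist","tin")[:3]: print(q["confidence"],np.array(q["bbox"])*[640,400,640,400])
E
```

```text
[535.6 -46.9 261.7] [614.1 -44.9 433. ] [-0.3  0.  -1. ]
tin 0.87 [192.  243.6] [464.1 116.7  62. ]
tin 0.83 [372.4 278. ] [ 418.6 -106.2   62. ]
tin 0.75 [200.3 175.9] [548.   98.3  62. ]
key_off 0.63 [358.4 214.1] [497.2 -87.9  44. ]
key_tare 0.73 [281.9 203.3] [510.9   7.4  44. ]
key_tare 0.7 [532.6 227.2] [ 480.8 -308.5   44. ]
scale_front 0.78 [316.1 225. ] [472.9 -34.2  15. ]
0.96 [352.1 258.9 407.4 325.5]
0.83 [269.8 137.  336.4 210.8]
0.76 [127.1 225.7 211.7 305.9]
```

View pics/w1.png

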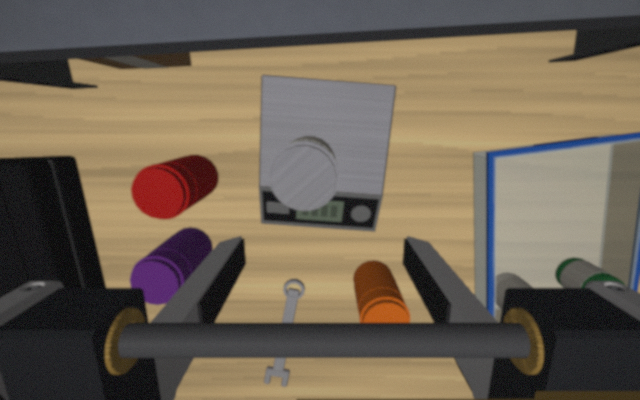

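Wrist view: the grey tin's top is centred at (304,174) on the scale, the round key is at (360,214) and the tare key at (280,208). The shelf edge runs along the top of the picture.

```bash
python3 - <<'E'
from h import *
np.set_printoptions(precision=1,suppress=True)
W=cam("wrist");S=cam("scene");T=cam("top")
print(atz(W,(304,174),172),tri([ray(W,(304,174)),ray(S,(327.3,188.3))]),tri([ray(W,(304,174)),ray(S,(327.3,188.3)),ray(T,(333,199))]))
print("key",tri([ray(W,(360,213.5)),ray(S,(311,247.5)),ray(T,(351.6,222.6))]))
print("edges",[atz(W,p,z) for p,z in(((0,52),190),((640,12),190),((262,225),30),((376,231),30),((262,76),62),((395,86),62))])
E
```

```text
[568.2 -34.1 172. ] (array([566.2, -32.8, 173.8]), [2.7, 2.7]) (array([563.1, -30.5, 169.8]), [5.8, 3.0, 6.7])
key (array([496.5, -92.5,  47.3]), [2.3, 1.2, 1.9])
edges [array([656.8, 172.1, 190. ]), array([ 679.5, -261.5,  190. ]), array([476.8,  31.1,  30. ]), array([ 467.9, -118.4,   30. ]), array([655.3,  15.5,  62. ]), array([ 644.7, -127.1,   62. ])]
```

Call:
{"name": "step_arm", "arguments": {
  "steps": [15,-8,10,0,1,14,-7,20,0,1,0,0,30,0,1,0,0,30,0,1,0,0,30,0,1,0,0,19,0,1,0,0,0,0,1,0,0,0,0,0,0,0,0,0,0,0,0,0,0,0,0,0,0,0,0,0,0,0,0,0]
}}

```text
t: 5.38
ee_pos: [564.8, -32.8, 123.4]
tool_rot: [-180.0, -0.1, -0.0]
force: [-0.2, 5.3, 6.6]
grip_width: 57.6
grasp_force: 30.0
```

Call:
{"name": "step_arm", "arguments": {
  "steps": [0,0,-8,0,0,0,0,-20,0,0,0,0,-32,0,0,-5,30,0,0,0,-10,45,0,0,0,-10,50,0,0,0,-10,50,0,0,0,-10,50,0,0,0,-5,45,0,0,0,-5,30,0,0,0,0,9,0,0,0,0,0,0,0,0]
}}

```text
t: 6.88
ee_pos: [508.6, -342.4, 182.6]
tool_rot: [-180.0, 0.0, -0.1]
force: [-0.1, -0.1, -4.7]
grip_width: 57.7
grasp_force: 30.0
```

```bash
python3 - <<'E'
from h import *
np.set_printoptions(precision=1,suppress=True)
s=bot.observe();print(s["ee_pos"],s["force"],s["grip_width"],s["grasp_force"])
for c in("top","wrist"):
    K,im=shot(c,"p_"+c+".png")
    for n in("tote","wax_bottle","polish_bottle"):
        for q in bot.tip_of(c,n)[:2]:
            uv=np.array(q["point"])*[640,400]; print(c,n,round(q["confidence"],2),uv,atz(K,uv,4 if n!="tote" else 0))
E
```

```text
[ 508.6 -342.4  182.6] [-0.1 -0.1 -4.7] 57.729614387290695 29.99562978744507
top tote 0.9 [427.5 236.5] [ 457.5 -346.5    0. ]
top tote 0.54 [336.5 228.8] [479.5 -42.4   0. ]
top wax_bottle 0.76 [416.8 261.9] [ 373.2 -308.5    4. ]
top polish_bottle 0.73 [428.8 236.5] [ 457.3 -349.9    4. ]
top polish_bottle 0.56 [212.1 234.4] [455.1 375.4   4. ]
wrist tote 0.57 [ 47. 224.] [468.6 -23.1   0. ]
```

View pics/p_wrist.png

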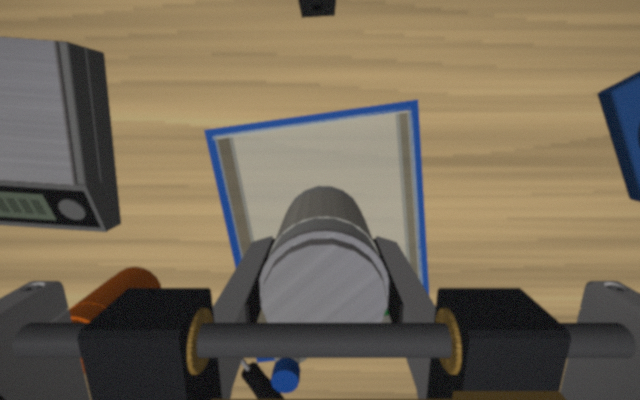

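Wrist view: the tin hangs upright over the free part of the tote, whose rear corners are at (207,132) and (417,102), with clear space all round. Lowering it now.

Call:
{"name": "step_arm", "arguments": {
  "steps": [0,0,15,0,0,0,0,25,0,0,0,0,30,0,0,0,0,25,0,0,0,0,12,0,0,0,0,4,0,0,0,0,2,0,0,0,0,1,0,0,0,0,0,0,0,0,0,0,0,0]
}}

```text
t: 8.52
ee_pos: [509.1, -342.5, 69.2]
tool_rot: [180.0, -0.0, -0.1]
force: [0.9, 0.0, -5.7]
grip_width: 57.6
grasp_force: 30.0
```

Call:
{"name": "step_arm", "arguments": {
  "steps": [0,0,1,0,0,0,0,1,0,0,0,0,1,0,0,0,0,0,0,0,0,0,0,0,0]
}}

```text
t: 9.15
ee_pos: [508.9, -342.4, 65.8]
tool_rot: [-180.0, 0.0, -0.1]
force: [-0.3, -0.3, -4.8]
grip_width: 57.7
grasp_force: 30.0
```

Call:
{"name": "step_arm", "arguments": {
  "steps": [0,0,0.7,0,0,0,0,0.7,0,0,0,0,0,0,0]
}}

```text
t: 9.52
ee_pos: [509.1, -342.4, 65.5]
tool_rot: [180.0, -0.0, -0.1]
force: [-4.7, 3.9, 11.6]
grip_width: 57.7
grasp_force: 30.0
```

Call:
{"name": "step_arm", "arguments": {
  "steps": [0,0,0,0,1,0,0,0,0,1,0,0,0,0,1,0,0,0,0,1,0,0,-15,0,1,0,0,-30,0,1,0,0,-40,0,1,0,0,-45,0,0,0,0,-15,0,0,0,0,0,0,0]
}}

```text
t: 10.78
ee_pos: [509.3, -342.7, 210.7]
tool_rot: [179.9, -0.1, -0.1]
force: [0.7, 1.0, -1.1]
grip_width: 67.4
grasp_force: 0.0
```

```bash
python3 - <<'E'
from h import *
np.set_printoptions(precision=1,suppress=True)
for c in("scene","top"):
    K,im=shot(c,"q_"+c+".png")
    for n in("tin",):
        for q in bot.cut_out(c,n)[:5]:print(c,n,q["confidence"],np.array(q["bbox"])*[640,400,640,400])
    for q in bot.tip_of(c,"scale_front")[:1]+bot.tip_of(c,"key_off")[:1]:
        uv=np.array(q["point"])*[640,400];print(uv,atz(K,uv,15),atz(K,uv,44))
print(proj(cam("scene"),(509,-342,59)),proj(cam("top"),(509,-342,59)))
S=cv2.imread("pics/q_scene.png")
cv2.imwrite("pics/q.png",cv2.resize(S[165:400,250:430],None,fx=2.5,fy=2.5))
E
```

```text
scene tin 0.91 [342.2 307.2 371.2 351.8]
scene tin 0.81 [288.3 164.1 309.  202.4]
scene tin 0.77 [259.5 244.8 283.9 289.4]
scene tin 0.66 [246.3 168.9 271.1 210.6]
[297.5 242.9] [475.5 -42.2  15. ] [469.6 -63.7  44. ]
[312.7 249.1] [505.1 -75.4  15. ] [498.3 -96.   44. ]
top tin 0.85 [276.2 199.1 296.  217.1]
top tin 0.76 [350.1 244.3 372.1 264.6]
top tin 0.71 [269.  229.7 290.1 251.5]
[337.  231.6] [469.1 -43.9  15. ] [467.2 -43.5  44. ]
[347.9 225.4] [490.2 -80.   15. ] [487.9 -78.8  44. ]
[356.7 328.1] [429.8 219.5]
```

View pics/q.png

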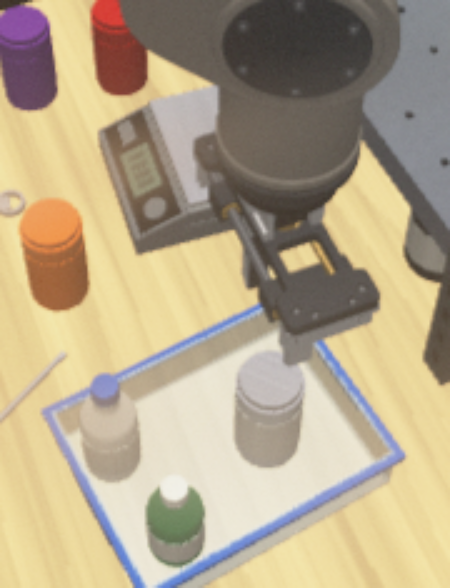

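The tin stands upright in the tote's free part at (358,330) in the scene picture, clear of both bottles, and the scale has not moved. Next is the round key.

Call:
{"name": "step_arm", "arguments": {
  "steps": [-4,-45,0,0,0,-4,-55,0,0,0,-4,-55,10,0,0,-4,-55,30,0,0,-4,-41,40,0,0,0,0,40,0,0,0,0,20,0,0,0,0,5,0,0,0,0,0,0,0]
}}

```text
t: 12.3
ee_pos: [489.4, -91.7, 64.8]
tool_rot: [-180.0, -0.0, -0.1]
force: [-0.5, -0.3, -0.2]
grip_width: 0.4
grasp_force: 0.0
```

```bash
python3 - <<'E'
from h import *
np.set_printoptions(precision=1,suppress=True)
s=bot.observe();print(s["ee_pos"],s["force"],s["grip_width"])
K,im=shot("wrist")
for q in bot.tip_of("wrist","key_off")[:2]:
    uv=np.array(q["point"])*[640,400]; print(q["confidence"],uv,atz(K,uv,44))
print("tip",proj(K,s["ee_pos"]+[8,0,-8]), proj(K,(496.5,-92,44)))
cv2.imwrite("pics/k.png",im[:,:,::-1])
E
```

```text
[489.4 -91.7  64.8] [-0.5 -0.3 -0.2] 0.43960812006165567
0.96 [316.9 231.1] [498.3 -87.8  44. ]
tip [323.1 239.9] [323.7 233.8]
```

View pics/k.png

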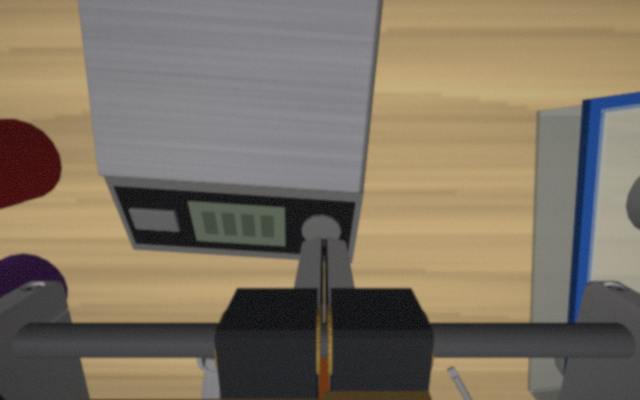

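Wrist close view: the round key is at (320,230), just ahead of the closed fingertips at (323,240), and the tare key is well away at (155,220).

Call:
{"name": "step_arm", "arguments": {
  "steps": [1,-1,6,0,0,0,0,4,0,0,0,0,1,0,0,0,0,0,0,0]
}}

```text
t: 12.9
ee_pos: [490.2, -90.6, 53.5]
tool_rot: [-180.0, 0.0, -0.1]
force: [0.7, 0.1, 0.0]
grip_width: 0.4
grasp_force: 0.0
```

Call:
{"name": "step_arm", "arguments": {
  "steps": [0,0,1,0,0,0,0,0,0,0]
}}

```text
t: 13.15
ee_pos: [490.4, -90.6, 52.7]
tool_rot: [-180.0, -0.0, -0.1]
force: [-0.2, -0.6, 1.7]
grip_width: 0.5
grasp_force: 0.8
```

Call:
{"name": "step_arm", "arguments": {
  "steps": [0,0,1,0,0,0,0,0,0,0]
}}

```text
t: 13.4
ee_pos: [490.6, -90.6, 51.7]
tool_rot: [-180.0, -0.0, -0.1]
force: [1.7, -0.9, 3.3]
grip_width: 0.4
grasp_force: 1.7
```

Call:
{"name": "step_arm", "arguments": {
  "steps": [0,0,1,0,0,0,0,0,0,0]
}}

```text
t: 13.65
ee_pos: [490.8, -90.6, 50.8]
tool_rot: [180.0, -0.1, -0.1]
force: [0.9, 0.3, 7.5]
grip_width: 0.3
grasp_force: 3.3
```

Call:
{"name": "step_arm", "arguments": {
  "steps": [0,0,0.3,0,0,0,0,0,0,0,0,0,0,0,0,0,0,0,0,0,0,0,0,0,0]
}}

```text
t: 14.28
ee_pos: [490.9, -90.7, 50.7]
tool_rot: [180.0, -0.1, -0.1]
force: [0.6, -0.5, 10.1]
grip_width: 0.4
grasp_force: 4.6
```

Call:
{"name": "step_arm", "arguments": {
  "steps": [0,0,0,0,0,0,0,0,0,0,0,0,0,0,0,0,0,0,0,0,0,0,-4,0,0,0,0,-20,0,0,0,0,-40,0,0,0,0,-40,0,0,0,0,-40,0,0,0,0,0,0,0]
}}

```text
t: 15.52
ee_pos: [491.4, -90.8, 196.8]
tool_rot: [180.0, -0.2, -0.1]
force: [0.0, -0.2, -1.3]
grip_width: 0.4
grasp_force: 0.0
```

```bash
python3 - <<'E'
from h import *
np.set_printoptions(precision=2,suppress=True)
s=bot.observe();print(s["ee_pos"],s["joints"])
K,im=shot("wrist","e.png")
for n in("key_off","key_tare","scale_front","shelf"):
  for q in bot.tip_of("wrist",n)[:1]:
    uv=np.array(q["point"])*[640,400]; print(n,q["confidence"],uv,atz(K,uv,44 if "key" in n else 15))
E
```

```text
[491.41 -90.76 196.81] [ 17.86   9.77 -16.41 114.47   3.36  55.97 -90.28]
key_off 0.89 [321.6 188.6] [499.41 -88.95  44.  ]
key_tare 0.84 [223.42 180.48] [508.04  10.49  44.  ]
scale_front 0.88 [275.52 205.  ] [474.49 -36.76  15.  ]
```

View pics/e.png

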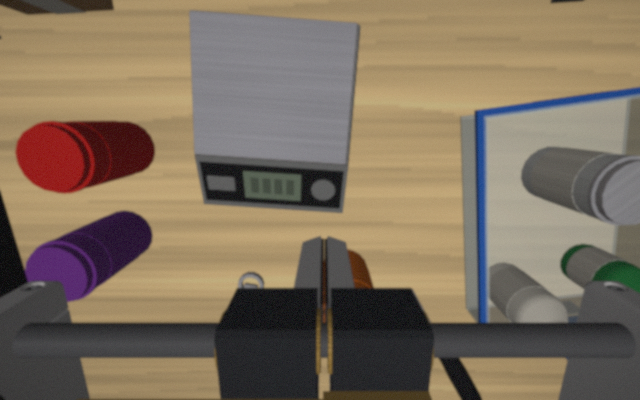

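Wrist view: the scale stayed in place, and the tin stands at (590,185) in the tote. Pushing with the tool vertical would bring the gripper's body against the shelf lip about 70 mm short. So I am first checking how the arm behaves at its reach limit, high and clear of everything.

Call:
{"name": "step_arm", "arguments": {
  "steps": [0,0,-50,0,0,20,0,-60,0,0,40,0,-60,0,0,60,0,-30,0,0,60,0,0,0,0,60,0,0,0,0,60,0,0,0,0,60,0,0,0,0,60,0,0,0,0,60,0,0,0,0,60,0,0,0,0,60,0,0,0,0]
}}

```text
t: 17.27
ee_pos: [918.5, -113.7, 364.1]
tool_rot: [179.7, 2.1, -1.9]
force: [-0.5, -0.1, -1.2]
grip_width: 0.1
grasp_force: 0.0
```

```bash
python3 - <<'E'
from h import *
np.set_printoptions(precision=2,suppress=True)
s=bot.observe();print(s["ee_pos"],s["tool_rot"],s["joints"])
E
```

```text
[ 918.48 -113.69  364.08] [179.66   2.07  -1.88] [  3.75  55.81  -4.72  19.19   4.4  107.11 -89.62]
```

Call:
{"name": "step_arm", "arguments": {
  "steps": [-30,0,0,0,0,-50,0,0,0,0,0,0,0,0,0]
}}

```text
t: 17.65
ee_pos: [847.8, -101.2, 369.0]
tool_rot: [-179.3, 2.1, -0.9]
force: [0.3, 0.2, 0.4]
grip_width: 0.6
grasp_force: 0.0
```

```bash
python3 - <<'E'
from h import *
np.set_printoptions(precision=2,suppress=True)
s=bot.observe();print(s["ee_pos"],s["tool_rot"],s["joints"])
E
```

```text
[ 847.82 -101.19  368.96] [-179.34    2.06   -0.93] [  5.94  42.31  -8.09  43.83   4.76  96.18 -90.66]
```

The tilt picked up at the reach limit persists, so I can use it. Stretching upward should pitch the fingers forward.

Call:
{"name": "step_arm", "arguments": {
  "steps": [-30,-10,-60,0,0,-30,-10,-60,0,0,-30,-10,-60,0,0,-30,-10,-60,0,0,0,0,-60,0,0,0,0,-60,0,0,0,0,-60,0,0,0,0,-60,0,0]
}}

```text
t: 18.65
ee_pos: [694.2, -60.4, 698.4]
tool_rot: [-180.0, -5.8, -1.0]
force: [0.3, 0.3, 1.1]
grip_width: -0.0
grasp_force: 0.0
```

```bash
cat > s.py <<'E'
from h import *
np.set_printoptions(precision=2,suppress=True)
s=bot.observe();print(s["t"],s["ee_pos"],s["tool_rot"],s["joints"],s["force"]);print(R.from_euler("xyz",s["tool_rot"],degrees=True).as_matrix())
E
python3 s.py
```

```text
18.65 [694.16 -60.35 698.37] [-179.98   -5.8    -0.97] [ -8.56  27.02  22.09  30.99 -12.24 117.37 -86.39] [0.32 0.29 1.07]
[[ 0.99 -0.02  0.1 ]
 [-0.02 -1.   -0.  ]
 [ 0.1  -0.   -0.99]]
```

Pitch is now -5.8 with the fingers forward, so it works. Continuing.

Call:
{"name": "step_arm", "arguments": {
  "steps": [0,0,-60,0,0,10,0,-60,0,0,15,0,-60,0,0,20,0,-60,0,0,25,0,-55,0,0]
}}

```text
t: 19.27
ee_pos: [640.9, -53.5, 827.9]
tool_rot: [179.3, -18.8, -0.9]
force: [0.1, -0.1, -0.6]
grip_width: 0.2
grasp_force: 0.0
```

```bash
python3 s.py
```

```text
19.275 [640.94 -53.45 827.86] [179.34 -18.84  -0.92] [-12.03  20.26  27.49  24.88 -13.82 117.36 -87.05] [ 0.14 -0.08 -0.6 ]
[[ 0.95 -0.02  0.32]
 [-0.02 -1.   -0.02]
 [ 0.32  0.01 -0.95]]
```

Call:
{"name": "step_arm", "arguments": {
  "steps": [25,0,-57,0,0,28,0,-55,0,0,30,0,-54,0,0,32,0,-52,0,0,34,0,-50,0,0,36,0,-50,0,0]
}}

```text
t: 20.02
ee_pos: [596.4, -41.6, 955.7]
tool_rot: [178.5, -34.2, -0.6]
force: [-3.4, 12.7, 3.4]
grip_width: 0.4
grasp_force: 0.0
```

```bash
python3 s.py
```

```text
20.025 [596.39 -41.57 955.68] [178.48 -34.15  -0.56] [-14.27  18.59  44.75  12.12 -28.43 117.36 -87.47] [-3.36 12.68  3.44]
[[ 0.83 -0.02  0.56]
 [-0.01 -1.   -0.03]
 [ 0.56  0.02 -0.83]]
```

Call:
{"name": "step_arm", "arguments": {
  "steps": [3,0,-58,0,0,3,0,-58,0,0,3,0,-58,0,0]
}}

```text
t: 20.4
ee_pos: [507.7, -38.1, 1025.2]
tool_rot: [178.2, -41.4, -0.3]
force: [-0.1, -0.3, 0.1]
grip_width: 0.2
grasp_force: 0.0
```

```bash
python3 s.py
```

```text
20.4 [ 507.71  -38.05 1025.21] [178.24 -41.38  -0.31] [-20.72  10.34  37.78  12.13 -15.5  117.36 -89.18] [-0.1  -0.33  0.06]
[[ 0.75 -0.03  0.66]
 [-0.   -1.   -0.03]
 [ 0.66  0.02 -0.75]]
```

```bash
cat > kin.py <<'E'
import numpy as np, itertools
from scipy.spatial.transform import Rotation as R
from scipy.optimize import least_squares
D=[([61.278,24.414,4.234,92.017,-1.954,63.644,-3.845],(232.564,-633.631,213.467),(-180,0,20.2)),
([17.86,9.77,-16.41,114.47,3.36,55.97,-90.28],(491.41,-90.76,196.81),(180,-.2,-.1)),
([3.75,55.81,-4.72,19.19,4.4,107.11,-89.62],(918.48,-113.69,364.08),(179.66,2.07,-1.88)),
([5.94,42.31,-8.09,43.83,4.76,96.18,-90.66],(847.82,-101.19,368.96),(-179.34,2.06,-.93)),
([-8.56,27.02,22.09,30.99,-12.24,117.37,-86.39],(694.16,-60.35,698.37),(-179.98,-5.8,-.97)),
([-12.03,20.26,27.49,24.88,-13.82,117.36,-87.05],(640.94,-53.45,827.86),(179.34,-18.84,-.92)),
([-14.27,18.59,44.75,12.12,-28.43,117.36,-87.47],(596.39,-41.57,955.68),(178.48,-34.15,-.56)),
([-20.72,10.34,37.78,12.13,-15.5,117.36,-89.18],(507.71,-38.05,1025.21),(178.24,-41.38,-.31))]
def fk(p,q,sg):
    h,a,b,c,y0,y7=p; M=R.from_euler("z",y0,degrees=True); x=np.array([0,0,h],float)
    q=np.array(q)*[sg[0],1,sg[1],1,sg[2],1,sg[3]]
    for i,L in enumerate([0,0,a,0,b,0,c]):
        # lengths applied after joint: a after j3(z), b after j5, c after j7
        M=M*R.from_euler("z" if i%2==0 else "y",q[i],degrees=True); x=x+M.apply([0,0,L])
    return x,M*R.from_euler("z",y7,degrees=True)
def res(p,sg):
    o=[]
    for q,x,r in D:
        X,M=fk(p,q,sg); o+=list(X-x)+list((M.inv()*R.from_euler("xyz",r,degrees=True)).as_rotvec()*300)
    return np.array(o)
def fit():
    best=None
    for sg in itertools.product((1,-1),repeat=4):
      for y0 in(0,90,180,-90):
       for y7 in(0,90,180,-90):
        r=least_squares(res,[297,567,492,380,y0,y7],args=(sg,))
        if best is None or r.cost<best[0]: best=(r.cost,sg,r.x)
    return best
if __name__=="__main__":
    c,sg,p=fit(); print(c,sg,p.round(2),np.abs(res(p,sg)).max()); np.savez("kin.npz",p=p,sg=sg)
E
python3 kin.py
```

```text
984.3021914038575 (-1, -1, -1, -1) [ 282.69  551.33  497.6   352.15   -4.98 -274.69] 19.326083424876288
```

```bash
cat > k2.py <<'E'
from kin import *
z=np.load("kin.npz"); P0=z["p"]; SG=z["sg"]
def fk2(P,q): return fk(P[:6],np.array(q)+np.r_[0,P[6:11],0],SG)
def res2(P):
    o=[]
    for q,x,r in D:
        X,M=fk2(P,q); o+=list(X-x)+list((M.inv()*R.from_euler("xyz",r,degrees=True)).as_rotvec()*300)
    return np.array(o+list(P[6:11]*.05))
if __name__=="__main__":
    r=least_squares(res2,np.r_[P0,np.zeros(5)]); print(r.cost,r.x.round(2),np.abs(r.fun).max()); np.save("k2.npy",r.x)
E
python3 k2.py
```

```text
585.3833529010088 [ 2.7469e+02  5.7453e+02  4.9896e+02  3.7732e+02 -3.8200e+00 -2.7539e+02
 -1.9800e+00  2.1200e+00  1.6400e+00 -1.0700e+00  2.0000e-01] 16.804657660159222
```

```bash
cat > sim.py <<'E'
from k2 import *
P=np.load("k2.npy")
LO=np.array([-163.25,-28.42,-70.27,12.13,-58.53,9.26,-156.51]);HI=np.array([163.25,122.38,78.77,141.07,238.53,117.41,156.51])
def err(q,X,M,w=300):
    x,m=fk2(P,q); return np.r_[X-x,(M*m.inv()).as_rotvec()*w]
def ik(q,X,M,reg=.02,w=300):
    r=least_squares(lambda v:np.r_[err(v,X,M,w),reg*(v-q)],np.clip(q,LO+.01,HI-.01),bounds=(LO,HI),max_nfev=60); return r.x
def path(q,wps,M,step=30):
    x,_=fk2(P,q)
    for X in wps:
        X=np.array(X,float); n=int(np.ceil(np.linalg.norm(X-x)/step)); x0=x
        for k in range(1,n+1):
            q=ik(q,x0+(X-x0)*k/n,M); x,M=fk2(P,q)
        print(X,"->",x.round(0),M.as_euler("xyz",degrees=True).round(1),q.round(0))
    return q,M
if __name__=="__main__":
    q=D[-1][0]; x,M=fk2(P,q)
    print("tilt path"); path(q,[(620,-38,800),(640,-38,500),(640,-38,250),(600,-38,150),(610,-38,18),(697,-36,18)],M)
    print("static")
    for th in(20,25,30,35,41):
        Mt=R.from_euler("xyz",(180,-th,3),degrees=True)
        for X in((615,-38,18),(697,-36,18)):
            b=min((least_squares(lambda v:err(v,np.array(X),Mt),np.random.default_rng(i).uniform(LO,HI),bounds=(LO,HI)) for i in range(12)),key=lambda r:r.cost); print(th,X,round(b.cost,2),b.x.round(0))
E
python3 sim.py
```

```text
tilt path
[620. -38. 800.] -> [620. -38. 800.] [175.2 -41.4   0.7] [ -37.   -6.   25.   67.   13.   77. -100.]
[640. -38. 500.] -> [640. -38. 500.] [175.2 -41.4   0.7] [ -35.  -10.   24.  105.   18.   43. -108.]
[640. -38. 250.] -> [640. -38. 250.] [175.2 -41.4   0.7] [ -31.    3.   27.  127.   20.    9. -113.]
[600. -38. 150.] -> [601. -39. 156.] [175.8 -35.5   0.7] [  37.   10.  -44.  132.   66.    9. -157.]
[610. -38.  18.] -> [612. -39.  23.] [177.3 -24.3   1.1] [  16.   26.  -22.  127.   68.    9. -157.]
[697. -36.  18.] -> [697. -36.  18.] [177.3 -24.3   1.1] [  19.   33.  -28.  117.   62.   16. -149.]
static
20 (615, -38, 18) 0.0 [ 10.  26. -13. 124.   9.  11. -95.]
20 (697, -36, 18) 0.0 [  29.   36.  -39.  114.   51.   23. -132.]
25 (615, -38, 18) 0.15 [  27.   28.  -33.  127.   74.    9. -157.]
25 (697, -36, 18) 0.0 [  33.   37.  -44.  118.   71.   19. -151.]
30 (615, -38, 18) 0.0 [ -8.  26.  10. 131. 238.  11.  35.]
30 (697, -36, 18) 49.33 [ 22.  33. -28. 123. 121.   9. 157.]
35 (615, -38, 18) 0.0 [ 39.  33. -45. 135. 141.  20. 141.]
35 (697, -36, 18) 0.0 [-20.  33.  24. 125. 238.  20.  30.]
41 (615, -38, 18) 0.0 [-23.  32.  29. 139. 217.  35.  53.]
41 (697, -36, 18) 0.0 [ 47.  48. -60. 129. 135.  34. 156.]
```

```bash
cat > s2.py <<'E'
from sim import *
q=np.array(D[-1][0]);q[6]+=180; x,M=fk2(P,q)
q,M=path(q,[(560,-38,800),(500,-38,500),(440,-38,250),(430,-38,100),(430,-38,18),(615,-38,18),(580,-38,150),(620,-38,350)],M)
print("tilt up");q,M=path(q,[(680,-38,700),(620,-38,900),(560,-38,1050),(480,-38,1100)],M,60)
print("down");q,M=path(q,[(620,-38,800),(640,-38,500),(640,-38,250),(610,-38,150),(600,-38,18),(697,-36,18)],M)
E
python3 s2.py
```

```text
[560. -38. 800.] -> [560. -38. 800.] [-175.2   41.4 -179.3] [-35. -12.  19.  71.  17.  79.  77.]
[500. -38. 500.] -> [500. -38. 500.] [-175.2   41.4 -179.3] [-31. -25.  14. 115.  25.  51.  65.]
[440. -38. 250.] -> [447. -38. 259.] [-175.5   38.5 -179.6] [-24. -21.  14. 141.  33.  24.  55.]
[430. -38. 100.] -> [440. -39. 106.] [-177.    21.9  179.1] [-31.   1.  28. 141.  11.  16.  78.]
[430. -38.  18.] -> [438. -38.  21.] [-177.3   16.2  178.8] [-24.  16.  24. 141. -25.   9. 113.]
[615. -38.  18.] -> [615. -38.  18.] [-177.3   16.2  178.8] [-22.  28.  23. 121. -27.  19. 111.]
[580. -38. 150.] -> [580. -38. 150.] [-177.3   16.2  178.8] [-36.  14.  37. 120. -10.  33.  96.]
[620. -38. 350.] -> [620. -38. 350.] [-177.3   16.2  178.8] [-40.   7.  39. 101.  -0.  58.  88.]
tilt up
[680. -38. 700.] -> [680. -38. 700.] [-177.3   16.2  178.8] [-28.  18.  40.  48. -11. 101.  94.]
[620. -38. 900.] -> [615. -38. 882.] [-176.6   24.8  179.3] [ -5.  18.   4.  20.   1. 117.  88.]
[ 560.  -38. 1050.] -> [ 551.  -38. 1018.] [-174.6   41.9 -179.1] [ -5.  12.   5.  12.   2. 114.  89.]
[ 480.  -38. 1100.] -> [ 476.  -38. 1079.] [-173.2   49.3 -178. ] [ -7.   6.   5.  12.   4. 113.  89.]
down
[620. -38. 800.] -> [620. -38. 800.] [-173.2   49.3 -178. ] [ -9. -10.   1.  76.   8.  65.  83.]
[640. -38. 500.] -> [640. -38. 500.] [-173.2   49.3 -178. ] [ -6. -12.   0. 112.  12.  31.  76.]
[640. -38. 250.] -> [636. -37. 254.] [-173.    49.3 -178. ] [-86.  -1.  79. 133. 117.   9. -30.]
[610. -38. 150.] -> [612. -38. 151.] [-173.    48.9 -178.1] [ -60.   22.   63.  141.  210.   25. -130.]
[600. -38.  18.] -> [606. -38.  18.] [-173.4   42.9 -179.1] [ -46.   41.   49.  141.  209.   38. -136.]
[697. -36.  18.] -> [697. -36.  18.] [-173.4   42.9 -179.1] [ -42.   43.   45.  130.  212.   31. -141.]
```

Call:
{"name": "step_arm", "arguments": {
  "steps": [-20,0,22,-0.185,1,-20,-4,22,-0.185,1,-19,-7,22,-0.185,1,-17,-11,22,-0.185,1,-15,-13,22,-0.185,1,-12,-16,22,-0.185,1,-9,-18,22,-0.185,1,-5,-19,22,-0.185,1,-2,-20,22,-0.185,1,2,-20,22,-0.185,1,6,-19,22,-0.185,1,9,-18,22,-0.185,1]
}}

```text
t: 21.9
ee_pos: [501.8, 20.6, 729.0]
tool_rot: [140.5, 13.1, 103.3]
force: [0.5, -0.5, 0.1]
grip_width: 93.9
grasp_force: 0.0
```

```bash
python3 s.py
```

```text
21.9 [501.77  20.6  729.03] [140.46  13.14 103.28] [-63.6  -27.08  19.31  88.28  37.09  85.36 -18.12] [ 0.47 -0.48  0.12]
[[-0.22  0.72  0.66]
 [ 0.95  0.32 -0.02]
 [-0.23  0.62 -0.75]]
```

Call:
{"name": "step_arm", "arguments": {
  "steps": [7,-19,22,-0.18,1,10,-17,22,-0.18,1,13,-15,22,-0.18,1,16,-12,22,-0.18,1,18,-9,22,-0.18,1,20,-5,22,-0.18,1,20,-2,22,-0.18,1,0,0,0,0,1]
}}

```text
t: 22.9
ee_pos: [497.7, 24.4, 520.0]
tool_rot: [-178.1, 41.2, -179.5]
force: [-0.3, 0.2, 0.6]
grip_width: 94.1
grasp_force: 0.0
```

```bash
python3 s.py
```

```text
22.9 [497.68  24.43 520.  ] [-178.14   41.18 -179.5 ] [-41.75 -28.07  11.11 115.43  30.73  58.87  51.32] [-0.34  0.17  0.56]
[[-0.75  0.01  0.66]
 [-0.01  1.   -0.03]
 [-0.66 -0.02 -0.75]]
```

```bash
python3 - <<'E'
from h import *
np.set_printoptions(precision=1,suppress=True)
S=cam("scene");T=cam("top")
for n,a,b in(("orange",(270.9,255),(361,257)),("purple",(259.7,176),(278.5,240.5)),("red",(297.3,169.5),(285,208.5))): print(n,tri([ray(S,a),ray(T,b)]),atz(T,b,110),atz(S,a,110))
E
```

```text
orange (array([ 387.1, -117.7,  103.3]), [1.3, 1.3]) [ 385.8 -117.   110. ] [ 387.6 -122.8  110. ]
purple (array([435.5, 139. , 104.9]), [2.3, 2.3]) [433.  138.7 110. ] [436.9 133.6 110. ]
red (array([535.3, 121. , 108.7]), [2.0, 2.0]) [533.2 121.2 110. ] [536.9 119.5 110. ]
```

```bash
cat > s3.py <<'E'
from sim import *
q0=np.array([-41.75,-28.07,11.11,115.43,30.73,58.87,51.32])
for X in((400,0,160),(350,0,160),(300,0,160),(350,0,220),(300,0,250)):
    print("==",X); q=q0; x,M=fk2(P,q); path(q,[(480,20,300),X,(450,-38,150),(450,-38,30),(615,-38,30)],M)
E
python3 s3.py
```

```text
== (400, 0, 160)
[480.  20. 300.] -> [480.  20. 300.] [-176.4   39.7 -179.8] [-36. -20.  14. 136.  40.  31.  40.]
[400.   0. 160.] -> [413.   2. 172.] [-175.7   24.9  179. ] [-39. -12.  21. 141.  32.  30.  47.]
[450. -38. 150.] -> [450. -38. 150.] [-175.7   24.9  179. ] [-40.  -5.  32. 140.  26.  22.  60.]
[450. -38.  30.] -> [455. -38.  32.] [-175.9   19.3  178.5] [  9.  14. -15. 141.  49.   9.  37.]
[615. -38.  30.] -> [615. -38.  30.] [-175.9   19.3  178.5] [ 13.  26. -21. 123.  44.  18.  44.]
== (350, 0, 160)
[480.  20. 300.] -> [480.  20. 300.] [-176.4   39.7 -179.8] [-36. -20.  14. 136.  40.  31.  40.]
[350.   0. 160.] -> [364.   2. 175.] [-175.3   19.7  178.5] [-41. -16.  20. 141.  28.  39.  48.]
[450. -38. 150.] -> [450. -38. 150.] [-175.3   19.7  178.5] [-41.  -3.  34. 136.  19.  28.  67.]
[450. -38.  30.] -> [453. -38.  31.] [-175.3   18.9  178.5] [-43.  18.  43. 141. -44.   9. 129.]
[615. -38.  30.] -> [615. -38.  30.] [-175.3   18.9  178.5] [-38.  31.  40. 123. -45.  20. 126.]
== (300, 0, 160)
[480.  20. 300.] -> [480.  20. 300.] [-176.4   39.7 -179.8] [-36. -20.  14. 136
[... 709 characters left out ...]
58.]
[450. -38.  30.] -> [455. -38.  32.] [-176.3   19.3  178.6] [-39.  17.  40. 141. -47.   9. 133.]
[615. -38.  30.] -> [615. -38.  30.] [-176.3   19.3  178.6] [-36.  30.  39. 123. -48.  20. 129.]
== (300, 0, 250)
[480.  20. 300.] -> [480.  20. 300.] [-176.4   39.7 -179.8] [-36. -20.  14. 136.  40.  31.  40.]
[300.   0. 250.] -> [317.   8. 246.] [-170.9   26.1  178.6] [-29. -28.  -2. 141.  27.  51.  43.]
[450. -38. 150.] -> [450. -38. 150.] [-170.9   25.   178.5] [-22.  -3.  10. 140.  35.  24.  46.]
[450. -38.  30.] -> [455. -38.  32.] [-170.6   19.7  177.5] [-25.  15.  16. 141.  51.  10.  28.]
[615. -38.  30.] -> [615. -38.  30.] [-170.6   19.7  177.5] [-10.  25.   1. 123.  38.  17.  43.]
```

Call:
{"name": "step_arm", "arguments": {
  "steps": [20,0,22,0.174,0,20,-3,22,0.174,0,19,-7,22,0.174,0,17,-10,22,0.174,0,15,-13,22,0.174,0,13,-15,22,0.174,0,10,-17,22,0.174,0,7,-19,22,0.174,0,4,-20,22,0.174,0,0,0,0,0,0]
}}

```text
t: 24.15
ee_pos: [494.9, 17.6, 265.9]
tool_rot: [138.7, 4.2, 92.0]
force: [-0.3, 0.5, -0.5]
grip_width: 0.7
grasp_force: 0.0
```

```bash
python3 s.py
```

```text
24.15 [494.86  17.61 265.91] [138.73   4.16  92.  ] [ -2.5  -14.76 -14.76 140.2   34.36  17.75 -44.07] [-0.32  0.47 -0.55]
[[-0.03  0.75  0.66]
 [ 1.    0.07 -0.03]
 [-0.07  0.66 -0.75]]
```

Call:
{"name": "step_arm", "arguments": {
  "steps": [-13,-38,14,0,0,-13,-38,14,0,0,-13,-38,14,0,0,-13,-38,14,0,0,0,0,0,0,0]
}}

```text
t: 24.78
ee_pos: [454.8, 3.2, 244.7]
tool_rot: [143.6, 4.1, 92.6]
force: [0.2, -0.5, 0.0]
grip_width: 0.1
grasp_force: 0.0
```

```bash
python3 s.py
```

```text
24.775 [454.78   3.22 244.67] [143.59   4.05  92.65] [ 35.19 -18.82 -41.13 140.59 -18.15  18.19  11.04] [ 0.21 -0.46  0.04]
[[-0.05  0.8   0.6 ]
 [ 1.    0.08 -0.03]
 [-0.07  0.59 -0.8 ]]
```

Call:
{"name": "step_arm", "arguments": {
  "steps": [-10,-24,19,0,0,-10,-24,19,0,0,-10,-24,19,0,0,-10,-24,19,0,0,0,0,0,0,0]
}}

```text
t: 25.4
ee_pos: [450.8, -23.2, 203.7]
tool_rot: [146.9, 4.1, 92.6]
force: [0.2, -0.8, 0.5]
grip_width: 0.8
grasp_force: 0.0
```

```bash
python3 s.py
```

```text
25.4 [450.8  -23.23 203.69] [146.93   4.11  92.62] [ 72.93 -21.81 -65.82 140.92 -57.14  23.05  55.36] [ 0.24 -0.76  0.46]
[[-0.05  0.84  0.55]
 [ 1.    0.08 -0.04]
 [-0.07  0.54 -0.84]]
```

Call:
{"name": "step_arm", "arguments": {
  "steps": [-3,-22,29,0,0,-3,-22,29,0,0,-3,-22,29,0,0,-3,-22,29,0,0,0,0,0,0,0]
}}

```text
t: 26.02
ee_pos: [452.0, -64.0, 175.3]
tool_rot: [148.1, 1.5, 94.4]
force: [0.4, 1.2, 0.5]
grip_width: 0.4
grasp_force: 0.0
```

```bash
python3 s.py
```

```text
26.025 [452.04 -64.   175.29] [148.08   1.51  94.41] [ 82.25 -10.96 -69.9  140.96 -58.15  19.5   66.48] [0.37 1.21 0.45]
[[-0.08  0.85  0.53]
 [ 1.    0.08  0.02]
 [-0.03  0.53 -0.85]]
```

```bash
cat > s4.py <<'E'
from sim import *
q0=np.array([82.25,-10.96,-69.9,140.96,-58.15,19.5,66.48])
x,M=fk2(P,q0);print(x,M.as_euler("xyz",degrees=True),M.as_matrix()[:,2])
def run(w,st=50):
    print("=="); q=q0; x,M=fk2(P,q); q,M=path(q,w,M,st); print(M.as_matrix()[:,2].round(2)); return q,M
run([(600,-60,330),(880,-60,400),(1000,-60,400),(1050,-60,380)])
run([(600,-60,330),(880,-60,330),(980,-60,330),(980,-60,250)])
run([(600,-60,330),(800,-60,330),(700,-60,250),(500,-50,150),(450,-46,30)])
run([(600,-60,330),(880,-60,330),(980,-60,330),(950,-60,500),(880,-60,330),(600,-46,300),(450,-46,150),(450,-46,30)])
E
python3 s4.py
```

```text
[479.91686201 -73.01947895 151.69276759] [149.02797475   4.96090991  92.1592997 ] [ 0.51704776 -0.05470373 -0.85420671]
==
[600. -60. 330.] -> [600. -60. 330.] [149.    5.   92.2] [ 91. -23. -70. 117. -44.  48.  45.]
[880. -60. 400.] -> [880. -60. 400.] [149.    5.   92.2] [ 34.  29. -54.  79.  34.  53. -21.]
[1000.  -60.  400.] -> [1000.  -60.  400.] [149.    5.   92.2] [ 23.  41. -49.  60.  40.  60. -19.]
[1050.  -60.  380.] -> [1050.  -60.  380.] [149.    5.   92.2] [ 19.  46. -48.  52.  42.  62. -18.]
[ 0.52 -0.05 -0.85]
==
[600. -60. 330.] -> [600. -60. 330.] [149.    5.   92.2] [ 91. -23. -70. 117. -44.  48.  45.]
[880. -60. 330.] -> [880. -60. 330.] [149.    5.   92.2] [ 32.  30. -51.  85.  37.  46. -24.]
[980. -60. 330.] -> [980. -60. 330.] [149.    5.   92.2] [ 24.  40. -48.  70.  41.  52. -22.]
[980. -60. 250.] -> [980. -60. 250.] [149.    5.   92.2] [ 24.  42. -45.  76.  44.  45. -26.]
[ 0.52 -0.05 -0.85]
==
[600. -60. 330.] -> [600. -60. 330.] [149.    5.   92.2] [ 91. -23. -70. 117. -44.  48.  45.]
[800. -60. 330.] -> [800. -60. 330.] [149.    5.   92.2] [ 40.  22. -55. 
[... 397 characters left out ...]
. 117. -44.  48.  45.]
[880. -60. 330.] -> [880. -60. 330.] [149.    5.   92.2] [ 32.  30. -51.  85.  37.  46. -24.]
[980. -60. 330.] -> [980. -60. 330.] [149.    5.   92.2] [ 24.  40. -48.  70.  41.  52. -22.]
[950. -60. 500.] -> [950. -60. 500.] [149.    5.   92.2] [ 25.  35. -51.  58.  36.  67. -16.]
[880. -60. 330.] -> [880. -60. 330.] [149.    5.   92.2] [ 32.  30. -50.  85.  37.  46. -24.]
[600. -46. 300.] -> [600. -46. 300.] [149.    5.   92.2] [ 51.  -4. -50. 119.  -8.  32.  10.]
[450. -46. 150.] -> [458. -47. 156.] [151.5   4.6  92.4] [ 43.  -7. -39. 141. -22.  16.  27.]
[450. -46.  30.] -> [461. -47.  34.] [159.8   3.4  92.9] [ 32.  16. -35. 141.  58.   9. -53.]
[ 0.35 -0.04 -0.94]
```

Call:
{"name": "step_arm", "arguments": {
  "steps": [-3,42,-10,0,0,-3,42,-10,0,0,-3,42,-10,0,0,-3,42,-10,0,0,-3,42,-10,0,0,-4,43,27,0,0,-4,43,27,0,0,-4,43,27,0,0,-4,43,27,0,0,-4,43,27,0,0]
}}

```text
t: 27.28
ee_pos: [838.1, -61.8, 328.2]
tool_rot: [148.4, 1.7, 94.5]
force: [0.0, 0.2, 1.2]
grip_width: 0.6
grasp_force: 0.0
```

```bash
python3 s.py
```

```text
27.275 [838.05 -61.85 328.18] [148.38   1.68  94.52] [ 38.62  28.76 -54.62  88.18  36.26  45.62 -20.02] [0.05 0.19 1.18]
[[-0.08  0.85  0.52]
 [ 1.    0.08  0.02]
 [-0.03  0.52 -0.85]]
```

Call:
{"name": "step_arm", "arguments": {
  "steps": [4,-40,-1,0,0,4,-40,-1,0,0,4,-40,-1,0,0,4,-40,-1,0,0,6,-41,-2,0,0,6,-41,-2,0,0,6,-41,-2,0,0,6,-41,-2,0,0,6,-41,-2,0,0,0,0,0,0,0]
}}

```text
t: 28.52
ee_pos: [512.5, -47.8, 146.6]
tool_rot: [148.6, 1.7, 94.6]
force: [1.2, 0.1, 0.4]
grip_width: 0.6
grasp_force: 0.0
```

```bash
python3 s.py; cat > s5.py <<'E'
from sim import *
s=__import__("cell").bot.observe(); q=np.array(s["joints"])
off=np.array(s["ee_pos"])-fk2(P,q)[0]; print("off",off)
Mt=R.from_euler("xyz",s["tool_rot"],degrees=True)
import sys
for w in eval(sys.argv[1]):
    q2,M=path(q,[np.array(a)-off for a in w],fk2(P,q)[1],40); print(M.as_matrix()[:,2].round(2),"==")
E
python3 s5.py "[[(470,-46,130),(455,-46,60),(450,-46,25)],[(420,-46,130),(445,-46,60),(450,-46,25)],[(440,-46,200),(400,-46,130),(445,-46,60),(450,-46,25)]]"
```

```text
28.525 [512.5  -47.82 146.61] [148.59   1.67  94.61] [ 56.75   6.95 -59.45 137.05  35.05   9.49 -28.9 ] [1.17 0.1  0.41]
[[-0.08  0.85  0.52]
 [ 1.    0.08  0.02]
 [-0.03  0.52 -0.85]]
off [-14.53061591   8.14040261  13.48116753]
[484.53061591 -54.14040261 116.51883247] -> [488. -53. 114.] [151.4   6.4  92.2] [ 66.   6. -70. 141.  48.   9. -43.]
[469.53061591 -54.14040261  46.51883247] -> [481. -55.  51.] [156.4   5.7  92.5] [ 46.  18. -53. 141.  81.  15. -75.]
[464.53061591 -54.14040261  11.51883247] -> [472. -55.  13.] [159.4   5.3  92.7] [ 43.  24. -50. 141.  90.  19. -83.]
[ 0.36 -0.07 -0.93] ==
[434.53061591 -54.14040261 116.51883247] -> [446. -55. 124.] [155.9   4.9  93. ] [ 56.  -3. -53. 141. -13.  16.  19.]
[459.53061591 -54.14040261  46.51883247] -> [465. -55.  49.] [158.6   4.4  93.2] [ 33.  13. -36. 141.  54.   9. -47.]
[464.53061591 -54.14040261  11.51883247] -> [469. -55.  13.] [159.7   4.3  93.2] [ 28.  19. -31. 141.  84.   9. -78.]
[ 0.35 -0.05 -0.94] ==
[454.53061591 -54.14040261 186.51883247] -> [455. -54. 187.] [150.    5.6  92.6] [ 35. -11. -29. 140. -21.  20.  28.]
[414.53061591 -54.14040261 116.51883247] -> [427. -56. 125.] [158.2   4.1  93.4] [ 40.  -3. -36. 141. -10.  20.  18.]
[459.53061591 -54.14040261  46.51883247] -> [460. -54.  47.] [159.3   3.9  93.5] [ 34.  13. -36. 141.  47.   9. -40.]
[464.53061591 -54.14040261  11.51883247] -> [467. -54.  12.] [159.9   3.8  93.5] [ 30.  20. -33. 141.  82.   9. -75.]
[ 0.35 -0.04 -0.94] ==
```

Call:
{"name": "step_arm", "arguments": {
  "steps": [3,-25,-14,0,0,3,-29,-11,0,0,3,-29,-11,0,0,2,-20,-8,0,0,0,0,0,0,0]
}}

```text
t: 29.15
ee_pos: [460.2, -50.3, 143.0]
tool_rot: [150.4, 1.5, 94.7]
force: [-0.4, 0.9, -0.4]
grip_width: 0.4
grasp_force: 0.0
```

```bash
python3 s.py
```

```text
29.15 [460.24 -50.32 143.04] [150.38   1.51  94.66] [ 71.93   0.68 -70.13 140.93  -8.24   9.34  14.81] [-0.37  0.93 -0.42]
[[-0.08  0.87  0.49]
 [ 1.    0.08  0.02]
 [-0.03  0.49 -0.87]]
```

```bash
python3 s5.py "[[(445,-46,80),(450,-46,20)],[(430,-46,143),(445,-46,80),(450,-46,20)],[(445,-46,20)],[(400,-46,80),(450,-46,20)]]"
```

```text
off [-18.05581252   7.72120976  19.07080219]
[463.05581252 -53.72120976  60.92919781] -> [473. -55.  65.] [156.5   4.3  93.1] [ 44.  12. -47. 141.  56.  10. -49.]
[468.05581252 -53.72120976   0.92919781] -> [474. -54.   2.] [159.2   3.9  93.3] [ 36.  23. -40. 141.  97.  13. -89.]
[ 0.36 -0.04 -0.93] ==
[448.05581252 -53.72120976 123.92919781] -> [456. -55. 129.] [154.2   4.7  92.9] [ 63.  -4. -59. 141. -21.  15.  28.]
[463.05581252 -53.72120976  60.92919781] -> [469. -54.  64.] [157.1   4.2  93.1] [ 40.  12. -43. 141.  49.   9. -42.]
[468.05581252 -53.72120976   0.92919781] -> [473. -54.   2.] [159.4   3.8  93.3] [ 35.  23. -40. 141.  96.  13. -88.]
[ 0.35 -0.04 -0.93] ==
[463.05581252 -53.72120976   0.92919781] -> [471. -55.   3.] [159.7   3.8  93.3] [ 36.  23. -40. 141.  94.  13. -86.]
[ 0.35 -0.04 -0.94] ==
[418.05581252 -53.72120976  60.92919781] -> [433. -56.  68.] [161.7   3.3  93.5] [ 52.  10. -53. 141.  25.  15. -17.]
[468.05581252 -53.72120976   0.92919781] -> [468. -54.   1.] [161.8   3.3  93.5] [ 27.  21. -30. 140.  74.   9. -67.]
[ 0.32 -0.04 -0.95] ==
```

Call:
{"name": "step_arm", "arguments": {
  "steps": [8,-10,3,0.08,0,4,-24,8,0,0,4,-26,8,0,0,4,-26,8,0,0,0,0,0,0,0]
}}

```text
t: 29.78
ee_pos: [460.1, -46.4, 110.3]
tool_rot: [153.0, -2.1, 91.4]
force: [-0.3, -0.5, 0.6]
grip_width: 0.5
grasp_force: 0.0
```

```bash
python3 s.py
```

```text
29.775 [460.1  -46.44 110.27] [153.04  -2.08  91.39] [ 60.76   8.14 -62.16 140.92  28.62   9.33 -25.76] [-0.32 -0.5   0.63]
[[-0.02  0.89  0.45]
 [ 1.    0.01  0.04]
 [ 0.04  0.45 -0.89]]
```

Call:
{"name": "step_arm", "arguments": {
  "steps": [0,-28,8,0,0,0,-28,8,0,0,0,-28,8,0,0,0,-28,8,0,0]
}}

```text
t: 30.28
ee_pos: [447.3, -70.4, 65.1]
tool_rot: [156.6, -3.7, 92.1]
force: [-0.4, -0.5, 0.8]
grip_width: 0.7
grasp_force: 0.0
```

```bash
python3 s.py
```

```text
30.275 [447.33 -70.39  65.15] [156.61  -3.71  92.12] [ 57.74  15.85 -55.37 140.94  43.19   9.32 -34.11] [-0.43 -0.52  0.8 ]
[[-0.04  0.92  0.39]
 [ 1.    0.01  0.07]
 [ 0.06  0.4  -0.92]]
```

Call:
{"name": "step_arm", "arguments": {
  "steps": [13,0,0,0,0,13,-2,0,0,0,0,0,0,0,0]
}}

```text
t: 30.65
ee_pos: [451.5, -45.7, 68.9]
tool_rot: [156.9, -3.8, 92.3]
force: [-0.7, 0.3, 0.0]
grip_width: 0.5
grasp_force: 0.0
```

```bash
python3 s.py
```

```text
30.65 [451.46 -45.72  68.94] [156.91  -3.85  92.27] [ 50.6   14.02 -52.01 140.95  39.6    9.32 -34.85] [-0.72  0.29  0.05]
[[-0.04  0.92  0.39]
 [ 1.    0.01  0.08]
 [ 0.07  0.39 -0.92]]
```

Call:
{"name": "step_arm", "arguments": {
  "steps": [0,-12,12,0,0,0,-12,12,0,0,0,-12,10,0,0,0,0,0,0,0]
}}

```text
t: 31.15
ee_pos: [453.3, -50.9, 30.5]
tool_rot: [158.2, -4.5, 92.4]
force: [0.2, 1.3, 0.2]
grip_width: 0.1
grasp_force: 0.3
```

```bash
python3 s.py
```

```text
31.15 [453.28 -50.9   30.47] [158.24  -4.45  92.38] [ 46.81  20.64 -47.92 140.99  70.76   9.32 -63.63] [0.16 1.27 0.21]
[[-0.04  0.93  0.37]
 [ 1.    0.01  0.09]
 [ 0.08  0.37 -0.93]]
```

Call:
{"name": "step_arm", "arguments": {
  "steps": [4,-4,9,0,0,0,0,0,0,0,0,9,4,0,0,0,9,4,0,0,0,9,4,0,0,0,9,4,0,0,0,0,0,0,0]
}}

```text
t: 32.02
ee_pos: [495.6, -45.4, 20.8]
tool_rot: [158.4, -4.5, 92.4]
force: [-0.3, -0.3, 0.3]
grip_width: 0.6
grasp_force: 0.0
```

```bash
python3 s.py; cat > look.py <<'E'
from h import *
np.set_printoptions(precision=1,suppress=True)
for c in("top","scene"):
    K,im=shot(c,"l_"+c+".png")
    o={}
    for n,z in(("key_off",44),("key_tare",44),("scale_front",15),("scale",0)):
        for q in bot.tip_of(c,n)[:1]: o[n]=atz(K,np.array(q["point"])*[640,400],z)[:2]; print(c,n,round(q["confidence"],2),o[n])
    if "key_off" in o and "key_tare" in o: d=o["key_tare"]-o["key_off"]; print("yaw",np.degrees(np.arctan2(-d[0],d[1])),np.linalg.norm(d))
    for q in bot.cut_out(c,"scale")[:1]:
        m=q["mask"].astype(np.uint8); cn=max(cv2.findContours(m,0,1)[0],key=cv2.contourArea)
        bx=cv2.boxPoints(cv2.minAreaRect(cn)); print(c,q["confidence"],np.array([atz(K,p,50)[:2] for p in bx]).tolist() if c=="top" else "")
E
python3 look.py
```

```text
32.025 [495.56 -45.37  20.78] [158.38  -4.51  92.38] [ 43.36  25.13 -46.72 136.5   72.87  12.43 -65.74] [-0.35 -0.35  0.26]
[[-0.04  0.93  0.37]
 [ 1.    0.01  0.09]
 [ 0.08  0.37 -0.93]]
top key_tare 0.51 [540.7   4.4]
top scale_front 0.88 [514.  -40.1]
top scale 0.73 [601.5 -44.5]
top 0.58 [[508.2381901207433, 38.41246443132164], [693.151907375503, 30.10217245842109], [685.0352277196228, -121.04239418372293], [500.7497292475301, -109.99733798963518]]
scene key_off 0.41 [528.4 -89.8]
scene key_tare 0.74 [ 727.4 -248. ]
scene scale_front 0.96 [501.1 -39.1]
scene scale 0.87 [605.  -30.7]
yaw -128.47196994177784 254.21593077082838
scene 0.63
```

Call:
{"name": "step_arm", "arguments": {
  "steps": [0,10,4,0,0,0,10,4,0,0,0,10,4,0,0,0,10,4,0,0,0,0,0,0,0,0,-9,-4,0,0,-12,0,0,0,0,-13,0,2,0,0,0,9,4,0,0,0,9,4,0,0,0,9,4,0,0,0,0,0,0,0]
}}

```text
t: 34.12
ee_pos: [559.9, -66.6, 15.8]
tool_rot: [158.4, -4.5, 92.4]
force: [-0.8, -0.1, -0.2]
grip_width: -0.0
grasp_force: 0.0
```

```bash
python3 s.py; python3 look.py
```

```text
34.125 [559.9  -66.63  15.78] [158.38  -4.51  92.43] [ 45.84  31.71 -48.9  128.44  66.2   17.59 -54.46] [-0.78 -0.13 -0.16]
[[-0.04  0.93  0.37]
 [ 1.    0.01  0.09]
 [ 0.08  0.37 -0.93]]
top key_tare 0.73 [711.9 166.1]
top scale_front 0.6 [573.6 -31.2]
top scale 0.73 [661.4 -42.6]
top 0.87 [[687.8711251004205, 46.382958368554824], [695.8031604559421, -104.07348681805165], [570.6866967548885, -109.5259502602477], [562.7252943939694, 39.03875585963054]]
scene key_off 0.46 [595.4 -83.7]
scene key_tare 0.4 [ 735.7 -321.6]
scene scale 0.97 [661.1 -26.3]
yaw -149.48039134109308 276.1559847094956
scene 0.82
```

Call:
{"name": "step_arm", "arguments": {
  "steps": [0,-9,-4,0,0,13,0,0,0,0,14,0,0,0,0,0,10,4,0,0,0,10,4,0,0,0,10,4,0,0,0,10,4,0,0,0,10,4,0,0,0,10,4,0,0,0,0,0,0,0]
}}

```text
t: 35.98
ee_pos: [613.5, -38.9, 17.7]
tool_rot: [158.4, -4.5, 92.3]
force: [-0.1, -0.1, -0.1]
grip_width: 0.6
grasp_force: 0.0
```

```bash
python3 s.py; python3 look.py; python3 s5.py "[[(580,-36,60),(610,-36,300),(650,-36,700),(620,-36,900),(560,-36,1050),(480,-36,1100),(620,-38,800),(640,-38,500),(640,-38,250),(600,-38,150),(590,-38,18),(697,-36,18)]]"
```

```text
35.975 [613.52 -38.87  17.71] [158.41  -4.51  92.34] [ 40.93  35.05 -49.2  122.53  64.66  21.98 -54.99] [-0.11 -0.15 -0.11]
[[-0.04  0.93  0.36]
 [ 1.    0.01  0.09]
 [ 0.08  0.37 -0.93]]
top key_off 0.43 [ 377.1 -292.1]
top key_tare 0.6 [651.1  20.4]
top scale_front 0.67 [631.8 -32.5]
top scale 0.62 [710.7 -29.2]
yaw -41.233700199328226 415.58801091991313
top 0.75 [[691.3337128412998, 46.65579497472662], [698.986084327344, -103.41673152401685], [621.3282199292153, -106.67855820157484], [613.6532718144571, 42.22338917829359]]
scene key_off 0.64 [651.8 -84.5]
scene key_tare 0.57 [ 491.5 -363.1]
scene scale_front 0.95 [622.6 -35.4]
scene scale 0.72 [714.9 -16.1]
yaw 150.0741664645263 321.4005937088152
scene 0.87 
off [-12.15222086  16.60586568   3.36174741]
[592.15222086 -52.60586568  56.63825259] -> [592. -53.  57.] [159.6  -0.8  91.6] [ 49.  30. -58. 125.  57.  24. -49.]
[622.15222086 -52.60586568 296.63825259] -> [622. -53. 297.] [159.6  -0.8  91.6] [ 65.  11. -70. 108.   9.  47.  -6.]
[662.15222086 -52.60586568 696.63825259] -> [662. -53. 697.] [159.6  -0.8  91.6] [ 49.  16. -68.  
[... 416 characters left out ...]
.63825259] -> [632. -55. 797.] [129.    1.   90.3] [ 16. -10. -10.  77. -10.  63.   7.]
[652.15222086 -54.60586568 496.63825259] -> [652. -55. 497.] [129.    1.   90.3] [ 13. -11.  -9. 113. -16.  29.  16.]
[652.15222086 -54.60586568 246.63825259] -> [652. -55. 254.] [135.4   0.3  91.1] [-38.   4.  41. 128. -59.   9.  61.]
[612.15222086 -54.60586568 146.63825259] -> [613. -56. 155.] [144.3  -0.8  92. ] [  2.  10.   2. 131. -59.   9.  63.]
[602.15222086 -54.60586568  14.63825259] -> [605. -56.  21.] [155.6  -2.9  93.2] [  7.  25.  -2. 127. -59.   9.  65.]
[709.15222086 -52.60586568  14.63825259] -> [709. -53.  15.] [155.6  -2.9  93.2] [ -4.  32.   8. 115. -51.  15.  54.]
[ 0.41  0.07 -0.91] ==
```

Call:
{"name": "step_arm", "arguments": {
  "steps": [0,-15,-10,0,0,0,-20,-16,0,0,4,15,-52,0,0,4,22,-56,0,0,4,22,-56,0,0,4,22,-56,0,0,4,24,-56,0,0,4,24,-56,0,0,4,24,-56,0,0,4,24,-56,0,0,4,24,-56,0,0,4,24,-56,0,0]
}}

```text
t: 38.08
ee_pos: [576.1, -48.2, 612.7]
tool_rot: [158.7, -4.0, 92.0]
force: [-0.0, 1.0, -0.0]
grip_width: 0.2
grasp_force: 0.0
```

```bash
python3 s.py
```

```text
38.075 [576.05 -48.2  612.65] [158.73  -4.04  92.05] [ 71.7   -0.99 -66.68  77.99  -7.24  81.7    5.89] [-0.03  0.95 -0.02]
[[-0.04  0.93  0.36]
 [ 1.    0.01  0.08]
 [ 0.07  0.36 -0.93]]
```

Call:
{"name": "step_arm", "arguments": {
  "steps": [4,45,-40,0,0,4,45,-40,0,0,4,40,-45,0,0,0,0,-60,-0.18,0,0,0,-60,-0.18,0,0,0,-60,-0.18,0,0,0,-60,-0.18,0,0,0,-60,-0.18,0,0,0,-60,-0.18,0,0,0,-60,-0.18,0,0,0,-60,-0.18,0,0,0,-60,-0.15,1]
}}

```text
t: 39.58
ee_pos: [540.9, -72.8, 887.7]
tool_rot: [160.3, 14.5, 136.7]
force: [-0.1, -0.3, 0.7]
grip_width: 7.2
grasp_force: 0.0
```

```bash
python3 s.py
```

```text
39.575 [540.89 -72.8  887.68] [160.29  14.47 136.7 ] [ -2.33   9.6   13.04  29.96 -12.38 117.33  51.36] [-0.1  -0.32  0.73]
[[-0.7   0.58  0.4 ]
 [ 0.66  0.74  0.08]
 [-0.25  0.33 -0.91]]
```

Call:
{"name": "step_arm", "arguments": {
  "steps": [-15,20,-55,-0.16,1,-18,17,-55,-0.16,1,-20,14,-55,-0.16,1,-23,10,-55,-0.16,1,-25,6,-55,-0.15,1,-25,0,-55,0,1,-25,0,-55,0,1]
}}

```text
t: 40.45
ee_pos: [455.5, -57.0, 1033.2]
tool_rot: [177.3, 42.1, -177.9]
force: [-0.9, -0.0, 0.7]
grip_width: 77.0
grasp_force: 0.0
```

```bash
python3 s.py
```

```text
40.45 [ 455.52  -56.99 1033.18] [ 177.29   42.08 -177.87] [-11.33   4.84  26.63  16.66 -17.87 117.34  93.32] [-0.9  -0.03  0.66]
[[-0.74 -0.07  0.67]
 [-0.03  1.    0.07]
 [-0.67  0.04 -0.74]]
```

```bash
cat > s6.py <<'E'
import sim
from sim import *
s=__import__("cell").bot.observe(); q0=np.array(s["joints"]); off=np.array(s["ee_pos"])-fk2(P,q0)[0]
def run(w,reg,st=50):
    q=q0;x,M=fk2(P,q);o=[]
    for X in w:
        X=np.array(X,float)-off*0; n=int(np.ceil(np.linalg.norm(X-x)/st)); x0=x
        for k in range(1,n+1): q=ik(q,x0+(X-x0)*k/n,M,reg); x,M=fk2(P,q)
        t=M.as_matrix()[:,2]; o.append((x.round(0).astype(int).tolist(),int(np.degrees(np.arctan2(t[0],-t[2]))),q.round(0).astype(int).tolist()))
    return o
W={"a":[(600,-38,800),(620,-38,500),(620,-38,300),(610,-38,150),(600,-38,18)],
"b":[(640,-38,800),(760,-38,500),(760,-38,320),(640,-38,260),(600,-38,150),(600,-38,18)],
"c":[(560,-38,700),(540,-38,400),(500,-38,300),(600,-38,300),(600,-38,150),(600,-38,18)],
"d":[(640,-38,800),(640,100,500),(620,100,300),(610,60,150),(600,-38,120),(600,-38,18)],
"e":[(640,-38,800),(640,-200,500),(620,-200,300),(610,-100,150),(600,-38,120),(600,-38,18)]}
for k,w in W.items():
    for reg in(.02,.3):
        print(k,reg); [print("  ",*r) for r in run(w,reg)[1:]]
E
timeout 500 python3 s6.py
```

```text
a 0.02
   [620, -38, 500] 42 [-17, -11, 14, 108, 0, 41, 92]
   [620, -38, 300] 42 [-22, -4, 22, 126, -13, 16, 106]
   [611, -39, 158] 35 [-2, 9, 5, 131, -59, 9, 153]
   [603, -40, 27] 24 [4, 24, -1, 128, -59, 9, 155]
a 0.3
   [620, -38, 500] 41 [-17, -11, 14, 107, 0, 42, 93]
   [620, -38, 300] 41 [-21, -3, 21, 125, -11, 17, 104]
   [611, -38, 157] 35 [-18, 10, 21, 131, -59, 9, 151]
   [603, -39, 27] 24 [-5, 24, 7, 128, -59, 9, 152]
b 0.02
   [760, -38, 500] 42 [-17, 3, 17, 95, -8, 40, 98]
   [760, -38, 320] 42 [-12, 10, 13, 111, -22, 19, 113]
   [640, -38, 260] 42 [-11, 2, 12, 127, -34, 11, 127]
   [601, -39, 159] 35 [-2, 8, 5, 132, -59, 9, 153]
   [603, -40, 27] 24 [4, 24, -1, 128, -59, 9, 155]
b 0.3
   [760, -38, 500] 41 [-17, 4, 17, 94, -8, 41, 99]
   [760, -38, 320] 41 [-13, 10, 14, 110, -20, 21, 111]
   [640, -38, 260] 41 [-13, 2, 13, 126, -26, 13, 118]
   [601, -38, 158] 35 [-12, 9, 14, 132, -59, 9, 152]
   [603, -39, 27] 24 [-1, 24, 4, 128, -59, 9, 153]
c 0.02
   [540, -38, 400] 42 [-15, -18, 13, 124, 2, 32, 92]
   [500, -38, 300] 42 [-16, -18, 15, 136, 1, 19, 94]
   [600, -38
[... 803 characters left out ...]
611, 61, 155] 35 [3, 10, -20, 131, 64, 9, 17]
   [601, -38, 121] 34 [39, 15, -46, 133, 87, 9, 7]
   [600, -38, 18] 33 [43, 36, -55, 135, 123, 28, -22]
e 0.02
   [640, -200, 500] 42 [-15, -5, 33, 102, -19, 45, 123]
   [620, -200, 300] 42 [-11, 2, 35, 121, -49, 28, 157]
   [611, -101, 159] 36 [41, 12, -33, 130, -54, 9, 157]
   [601, -39, 125] 32 [5, 12, -2, 131, -59, 9, 154]
   [603, -39, 25] 24 [6, 24, -3, 128, -59, 9, 155]
e 0.3
   [640, -200, 500] 41 [-14, -5, 33, 101, -19, 46, 122]
   [620, -200, 301] 41 [-14, 2, 38, 120, -44, 29, 152]
   [611, -99, 155] 35 [4, 10, 4, 130, -59, 9, 157]
   [601, -39, 124] 32 [-17, 13, 19, 131, -59, 9, 150]
   [603, -39, 25] 23 [-8, 24, 10, 128, -59, 9, 150]
```

```bash
python3 - <<'E'
src=open("s6.py").read().split("W={")[0]
exec(src)
W={"d2":[(620,100,750),(640,200,500),(620,200,300),(610,120,200),(600,-38,130),(600,-38,18),(690,-38,18)],
"d3":[(620,100,750),(600,250,500),(580,250,260),(600,100,200),(600,-38,130),(600,-38,18),(690,-38,18)]}
for k,w in W.items():
    for reg in(.02,.3,1):
        print(k,reg); [print("  ",*r) for r in run(w,reg)[1:]]
E
```

```text
d2 0.02
   [640, 200, 500] 42 [-22, -5, -9, 103, 22, 44, 52]
   [620, 200, 300] 42 [-21, 1, -12, 122, 46, 24, 24]
   [610, 120, 200] 42 [-17, 6, -6, 133, 88, 10, -12]
   [600, -38, 130] 42 [54, 18, -58, 138, 152, 14, -53]
   [601, -38, 18] 42 [44, 39, -50, 141, 156, 35, -50]
   [690, -38, 18] 42 [38, 40, -46, 131, 151, 29, -45]
d2 0.3
   [640, 200, 500] 41 [-23, -4, -8, 102, 21, 45, 54]
   [620, 200, 300] 41 [-22, 1, -10, 121, 40, 24, 31]
   [610, 120, 202] 40 [-17, 5, -5, 131, 61, 9, 16]
   [601, -38, 131] 36 [42, 14, -48, 135, 106, 9, -12]
   [600, -38, 18] 36 [44, 37, -56, 138, 132, 32, -30]
   [690, -38, 18] 36 [38, 40, -50, 127, 124, 28, -22]
d2 1
   [640, 200, 501] 32 [-30, -1, 2, 95, 10, 55, 66]
   [620, 200, 301] 30 [-30, 4, 2, 114, 13, 33, 61]
   [610, 121, 201] 30 [-24, 7, 5, 123, 11, 20, 68]
   [600, -35, 131] 30 [-9, 11, 6, 129, 6, 9, 85]
   [602, -38, 26] 20 [-7, 24, 4, 126, 6, 9, 85]
   [689, -38, 18] 21 [-6, 30, 3, 116, 5, 12, 85]
d3 0.02
   [600, 250, 500] 42 [-23, -6, -15, 103, 27, 47, 43]
   [580, 250, 260] 42 [-23, 3, -20, 126, 61, 26, 2]
   [600, 100, 200] 42 [7, 4, -28, 134, 91, 9, -13]
   [600, -38, 130] 42 [59, 21, -65, 138, 141, 16, -42]
   [601, -38, 18] 42 [49, 43, -57, 141, 150, 38, -41]
   [690, -38, 18] 42 [43, 44, -53, 131, 145, 32, -36]
d3 0.3
   [600, 250, 500] 41 [-25, -5, -14, 103, 25, 48, 45]
   [580, 250, 261] 40 [-24, 3, -17, 125, 54, 26, 10]
   [600, 102, 201] 40 [-11, 4, -10, 132, 65, 9, 12]
   [601, -38, 131] 37 [38, 14, -44, 135, 112, 9, -18]
   [600, -38, 18] 36 [41, 36, -52, 138, 135, 32, -35]
   [690, -38, 18] 36 [34, 38, -47, 128, 128, 28, -27]
d3 1
   [600, 249, 501] 32 [-32, -2, -2, 96, 13, 56, 58]
   [580, 250, 261] 29 [-32, 4, -3, 118, 19, 31, 49]
   [599, 102, 200] 30 [-22, 6, 4, 125, 14, 19, 66]
   [600, -35, 132] 30 [-9, 11, 5, 129, 11, 9, 80]
   [602, -38, 26] 21 [-7, 24, 3, 126, 11, 9, 79]
   [689, -38, 18] 21 [-6, 30, 2, 116, 11, 12, 79]
```

Call:
{"name": "step_arm", "arguments": {
  "steps": [13,23,53,0,1,13,23,53,0,1,13,23,53,0,1,13,23,53,0,1,13,23,53,0,1,13,23,53,0,1,33,28,39,0,1,33,28,39,0,1,33,28,39,0,1,33,28,39,0,1,33,28,39,0,1]
}}

```text
t: 41.82
ee_pos: [571.9, 231.3, 560.7]
tool_rot: [175.0, 41.7, 179.8]
force: [0.5, 0.2, 0.7]
grip_width: 94.5
grasp_force: 0.0
```

```bash
python3 s.py
```

```text
41.825 [571.93 231.27 560.68] [175.03  41.73 179.75] [-34.97 -10.91  -4.4  101.18  24.79  55.21  44.15] [0.53 0.24 0.68]
[[-0.75 -0.05  0.66]
 [ 0.    1.    0.08]
 [-0.67  0.06 -0.74]]
```

Call:
{"name": "step_arm", "arguments": {
  "steps": [32,2,38,0,1,32,2,38,0,1,32,2,38,0,1,32,2,38,0,1,32,2,38,0,1,32,2,38,0,1]
}}

```text
t: 42.58
ee_pos: [579.3, 261.4, 264.2]
tool_rot: [175.0, 41.7, 179.7]
force: [2.2, -0.5, 1.0]
grip_width: 94.5
grasp_force: 0.0
```

```bash
python3 s.py; python3 s5.py "[[(600,100,200),(600,-38,130),(595,-38,30)],[(600,250,200),(600,100,150),(600,-38,130),(595,-38,30)],[(580,250,200),(600,100,200),(600,-38,200),(595,-38,30)]]"
```

```text
42.575 [579.34 261.44 264.18] [175.01  41.7  179.74] [-32.96   2.84 -10.26 125.77  58.81  27.83   0.76] [ 2.16 -0.46  1.02]
[[-0.75 -0.05  0.66]
 [ 0.    1.    0.08]
 [-0.67  0.06 -0.74]]
off [ 8.57233117 15.24362951  4.8231771 ]
[591.42766883  84.75637049 195.1768229 ] -> [591.  85. 195.] [179.3  41.9 179.9] [ 12.   4. -32. 135.  89.   9. -13.]
[591.42766883 -53.24362951 125.1768229 ] -> [591. -53. 125.] [179.3  41.9 179.9] [ 62.  22. -67. 139. 139.  16. -40.]
[586.42766883 -53.24362951  25.1768229 ] -> [590. -54.  26.] [179.1  40.8 179.9] [ 53.  41. -59. 141. 146.  34. -40.]
[ 0.65  0.01 -0.76] ==
[591.42766883 234.75637049 195.1768229 ] -> [591. 235. 195.] [179.3  41.9 179.9] [-33.   9.  -7. 129.  78.  23. -18.]
[591.42766883  84.75637049 145.1768229 ] -> [591.  85. 145.] [179.3  41.9 179.9] [-11.  10.  -9. 138. 132.  12. -57.]
[591.42766883 -53.24362951 125.1768229 ] -> [591. -53. 125.] [179.3  41.9 179.9] [ 36.  14. -35. 139. 184.  12. -89.]
[586.42766883 -53.24362951  25.1768229 ] -> [590. -54.  26.] [179.1  40.8 179.9] [ 26.  28. -26. 141. 178.  27. -80.]
[ 0.65  0.01 -0.76] ==
[571.42766883 234.75637049 195.1768229 ] -> [571. 235. 195.] [179.3  41.9 179.9] [-34.   8.  -8. 130.  78.  24. -19.]
[591.42766883  84.75637049 195.1768229 ] -> [591.  85. 195.] [179.3  41.9 179.9] [ 12.   4. -32. 135.  89.   9. -13.]
[591.42766883 -53.24362951 195.1768229 ] -> [596. -51. 187.] [-176.1   44.2  180. ] [ 65.   8. -70. 138. 131.   9. -41.]
[586.42766883 -53.24362951  25.1768229 ] -> [593. -54.  26.] [-176.5   40.6  179.7] [ 47.  39. -58. 141. 140.  40. -39.]
[ 0.65 -0.07 -0.76] ==
```

Call:
{"name": "step_arm", "arguments": {
  "steps": [15,-7,32,0,1,15,-7,32,0,1,0,0,0,0,1,8,-38,5,0,1,8,-38,5,0,1,8,-38,5,0,1,8,-38,5,0,1,0,0,0,0,1]
}}

```text
t: 43.58
ee_pos: [599.3, 102.9, 153.8]
tool_rot: [175.3, 41.9, 179.8]
force: [-0.1, -0.2, -0.7]
grip_width: 94.1
grasp_force: 0.0
```

```bash
python3 s.py
```

```text
43.575 [599.31 102.93 153.76] [175.28  41.89 179.77] [-15.77   9.71  -6.27 136.77 124.7   13.28 -51.31] [-0.1  -0.23 -0.74]
[[-0.74 -0.05  0.67]
 [ 0.    1.    0.08]
 [-0.67  0.06 -0.74]]
```

Call:
{"name": "step_arm", "arguments": {
  "steps": [7,-35,5,0,1,7,-35,5,0,1,7,-35,5,0,1,7,-36,5,0,1,0,0,0,0,1,16,-1,17,0,1,16,-1,17,0,1,15,-1,17,0,1,0,0,0,0,1]
}}

```text
t: 44.7
ee_pos: [598.5, -25.2, 42.0]
tool_rot: [175.4, 41.7, -179.8]
force: [0.3, 0.1, 0.1]
grip_width: 93.8
grasp_force: 0.0
```

```bash
python3 s.py; python3 look.py
```

```text
44.7 [598.5  -25.19  42.05] [ 175.4    41.72 -179.84] [ 19.05  26.45 -23.17 139.07 170.56  25.8  -76.07] [0.34 0.13 0.13]
[[-0.75 -0.06  0.66]
 [-0.    1.    0.08]
 [-0.67  0.06 -0.74]]
top key_off 0.48 [645.4 -83.9]
top key_tare 0.58 [655.8  18.3]
top scale_front 0.67 [634.1 -33.6]
top scale 0.61 [719.8 -27.8]
yaw -5.807899440040089 102.74238765517211
top 0.91 [[687.8710743919904, 46.38285608159782], [695.766789001337, -103.38465101749486], [621.4851242500052, -106.62697755252452], [613.5716622679186, 42.02251927839228]]
scene key_off 0.4 [647.3 -84.1]
scene key_tare 0.37 [648.6  11.1]
scene scale_front 0.63 [624.  -32.2]
scene scale 0.62 [716.1 -22.3]
yaw -0.7985691793327704 95.26392404408405
scene 0.75
```

Call:
{"name": "step_arm", "arguments": {
  "steps": [8,-5,8,0,1,7,-4,8,0,1,0,0,0,0,1,-9,-1,8,0,1,-6,-1,5,0,1,-6,-1,5,0,1,-6,-1,5,0,1,-6,-1,5,0,1,-6,-1,5,0,1,0,0,0,0,1]
}}

```text
t: 46.55
ee_pos: [650.3, -37.6, 21.3]
tool_rot: [175.4, 41.8, -179.9]
force: [-1.3, -0.4, -0.2]
grip_width: 94.1
grasp_force: 0.2
```

```bash
python3 s.py; python3 look.py
```

```text
46.55 [650.32 -37.64  21.27] [ 175.36   41.82 -179.93] [ 19.14  31.66 -21.63 132.89 172.    24.6  -74.88] [-1.3  -0.38 -0.19]
[[-0.75 -0.06  0.66]
 [-0.    1.    0.08]
 [-0.67  0.06 -0.74]]
top key_off 0.49 [691.9 -82.4]
top key_tare 0.37 [684.8  14.7]
top scale_front 0.96 [666.3 -37.6]
top scale 0.69 [744.9 -34.6]
yaw 4.187876090559514 97.35392617813623
top 0.65 [[687.8836602078136, 41.822349821676326], [696.0099557210342, -107.08223176197905], [658.070949704268, -108.79144743259411], [649.9375920038472, 39.545299989984684]]
scene key_off 0.43 [685.5 -84.2]
scene scale_front 0.8 [665.6 -34.5]
scene scale 0.7 [751.9 -21.1]
scene 0.76
```

Call:
{"name": "step_arm", "arguments": {
  "steps": [-6,-0.5,5,0,1,-6,-0.5,5,0,1,-6,-0.5,5,0,1,-6,-0.5,5,0,1,-6,-0.5,5,0,1,-2,0,1.5,0,1,0,0,0,0,1,0,0,0,0,1]
}}

```text
t: 48.15
ee_pos: [691.0, -37.9, 22.5]
tool_rot: [175.4, 41.8, -179.9]
force: [-1.9, 0.2, -2.1]
grip_width: 94.2
grasp_force: 0.6
```

```bash
python3 s.py; python3 look.py; python3 - <<'E'
import cv2
a=cv2.imread("pics/l_top.png")[140:290,220:480];b=cv2.imread("pics/l_scene.png")[150:400,260:480]
a=cv2.resize(a,None,fx=1.6,fy=1.6);b=cv2.resize(b,None,fx=1.6,fy=1.6)
import numpy as np
h=max(a.shape[0],b.shape[0]);c=np.zeros((h,a.shape[1]+b.shape[1],3),np.uint8);c[:a.shape[0],:a.shape[1]]=a;c[:b.shape[0],a.shape[1]:]=b
cv2.imwrite("pics/fin.png",c)
E
```

```text
48.15 [691.03 -37.87  22.49] [ 175.36   41.77 -179.92] [ 17.7   33.1  -20.37 127.99 171.11  21.28 -74.05] [-1.9   0.22 -2.08]
[[-0.75 -0.06  0.66]
 [-0.    1.    0.08]
 [-0.67  0.06 -0.74]]
scene key_off 0.51 [729.9 -80.2]
scene scale 0.95 [794.2 -23.1]
scene 0.74
```

Call:
{"name": "step_arm", "arguments": {
  "steps": [-2.5,0,2,0,1,0,0,0,0,1,4,0,-4,0,1,15,0,-14,0,1,30,0,-27,0,1,30,0,-27,0,1,0,0,0,0,1]
}}

```text
t: 49.62
ee_pos: [584.4, -44.1, 22.8]
tool_rot: [175.4, 41.6, -179.9]
force: [0.7, -0.1, 0.2]
grip_width: 94.0
grasp_force: 0.0
```

```bash
python3 s.py
```

```text
49.625 [584.39 -44.1   22.84] [ 175.37   41.6  -179.93] [ 22.66  29.13 -23.79 140.33 174.25  28.76 -76.21] [ 0.69 -0.14  0.16]
[[-0.75 -0.05  0.66]
 [-0.    1.    0.08]
 [-0.66  0.06 -0.75]]
```

View pics/fin.png

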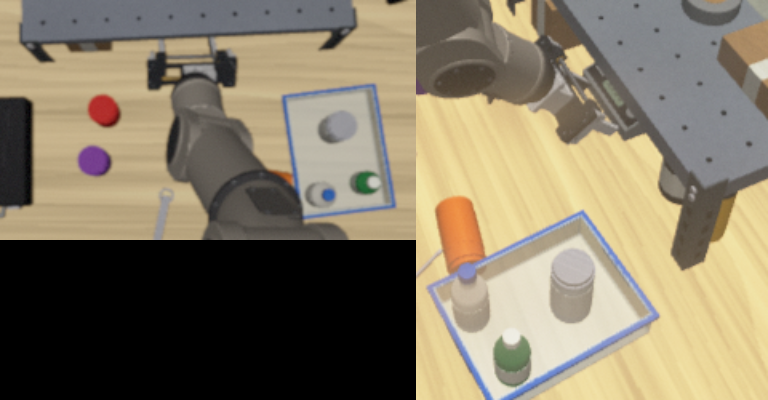

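```bash
python3 - <<'E'
from k2 import *
from h import cam,tri,ray,atz,bot
np.set_printoptions(precision=0,suppress=True)
P=np.load("k2.npy")
def pts(q):
    q=np.array(q,float);o=[]
    for L in((0,0),(1,0),(1,1)):
        p=P.copy();p[2]*=L[0];p[3]=p[3]*L[1]
        if not L[1]: p[2]*=1
        p2=p.copy(); 
        if L==(1,0): p2[2]=0;p2[3]=0
        if L==(1,1): p2[3]=0
        if L==(0,0): continue
        o.append(fk2(p2,q)[0])
    return o
for n,q in(("now",bot.observe()["joints"]),("t30.3",[57.74,15.85,-55.37,140.94,43.19,9.32,-34.11]),("t32",[43.36,25.13,-46.72,136.5,72.87,12.43,-65.74]),("t34",[45.84,31.71,-48.9,128.44,66.2,17.59,-54.46]),("t36",[40.93,35.05,-49.2,122.53,64.66,21.98,-54.99])):
    print(n,"elbow",pts(q)[0],"wrist",pts(q)[1])
for c in("scene","top"):
    K=cam(c); bot.get_image(c)
    for q in bot.cut_out(c,"tin")[:5]: b=np.array(q["bbox"])*[640,400,640,400]; print(c,round(q["confidence"],2),b,atz(K,((b[0]+b[2])/2,(b[1]+b[3])/2),55))
    for n in("wax_bottle","polish_bottle"):
        for q in bot.tip_of(c,n)[:1]: print(c,n,round(q["confidence"],2),atz(K,np.array(q["point"])*[640,400],4))
E
```

```text
now elbow [ 235. -117.  786.] wrist [352. -49. 306.]
t30.3 elbow [  66. -121.  832.] wrist [318. -77. 404.]
t32 elbow [ 154. -166.  803.] wrist [374. -59. 368.]
t34 elbow [ 184. -217.  774.] wrist [440. -89. 365.]
t36 elbow [ 223. -221.  756.] wrist [494. -64. 368.]
scene 0.95 [286. 159. 308. 192.] [544. 151.  55.]
scene 0.88 [340. 306. 375. 356.] [ 510. -347.   55.]
scene 0.81 [272. 274. 302. 321.] [ 394. -210.   55.]
scene 0.65 [262. 170. 271. 184.] [463. 178.  55.]
scene wax_bottle 0.85 [ 369. -315.    4.]
scene polish_bottle 0.76 [ 404. -399.    4.]
top 0.77 [369. 242. 402. 263.] [ 402. -200.   55.]
top 0.75 [270. 231. 289. 251.] [434. 142.  55.]
top 0.67 [275. 198. 296. 218.] [541. 125.  55.]
top 0.6 [420. 209. 446. 230.] [ 510. -353.   55.]
top wax_bottle 0.57 [ 374. -308.    4.]
top polish_bottle 0.54 [ 396. -407.    4.]
```

```bash
python3 - <<'E'
from h import *
np.set_printoptions(precision=1,suppress=True)
for c in("wrist","scene"):
    K,_=shot(c)
    for n,z in(("scale_front",15),("key_off",44),("key_tare",44)):
        for q in bot.tip_of(c,n)[:1]: print(c,n,round(q["confidence"],2),atz(K,np.array(q["point"])*[640,400],z))
E
```

```text
wrist scale_front 0.91 [703.  -34.7  15. ]
scene scale_front 0.95 [700.3 -40.9  15. ]
scene key_off 0.29 [765.4 -49.7  44. ]
```

```bash
python3 -c "
from cell import bot
print(bot.hand_in())"
```

```text
the job is handed in; nothing more can be done
None
```

The job is handed in: the tin stands upright in the tote's free part. The round key was pressed at about 10 N and held for about 1.1 s, though nothing I saw confirms the scale switched off. The scale measures roughly 36–40 mm behind the shelf edge, square to it and in the middle of the gap; the one fault is that the unlisted orange can beside the tote got knocked over (probably by the gripper) and was left lying on the bench.

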